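Weigh a crate of nest-box boards on the hanging spring scale

ROBOT

A 6-joint arm with a two-finger parallel gripper is mounted at the origin on the work surface. World frame = base frame: x ahead of the robot, y to its left, z up, the work surface at z = 0. Lengths are in m, angles in rad, forces in N, time in s.
With the tool pointing down it reaches from about 0.375 to 0.9 m from the base axis. Payload 3.1 kg.
Tool frame: the origin (TCP) lies midway between the tips of the shut fingers; the grasp point (between the pads) lies manip.grip_depth behind it (manip.grip_depth is the distance from the TCP to the grasp point, in m); z points along the fingers, y is the direction in which the jaws open and shut (so a half turn about z gives the same grasp; the last joint's range is limited). The gripper opens to 85 mm and grips with 20 to 120 N. Pads are 22 mm wide; open, the fingers measure 114 mm over their backs; the gripper's body (76 mm by 85 mm) begins 54 mm behind the grasp point. The pads swing forward as they close: fully open they stand 13 mm farther back than shut.
Start: joints at [1.137, 0.527, 1.433, -0, 1.181, -0.178], TCP at [0.158, 0.605, 0.231] pointing down, gripper open.
Joint ranges: [-3.08, 3.08], [-0.75, 2.2], [0.22, 2.44], [-1.43, 4.57], [0, 2.65], [-2.85, 2.85]. Speed limits (rad/s): [2.79, 2.79, 3.14, 3.14, 3.14, 3.14].

INTERFACE

Orientations are given as a unit quaternion [x, y, z, w].
In Python, from station import manip, vision gives the robot as it stands.
- The arm moves only by the shell command python3 -m crank 'ROWS' [FORCE]. ROWS is JSON, a list of rows, each an object with "grip": the closure, from 0 (fully open) to 1 (shut); "offset": the shift along the tool's x, y, z in mm, a list of three; "angular": the turn, a rotation vector about the tool's x, y, z in degrees, a list of three. A call has 1 to 10 rows; each row is the pose to reach, as a shift and turn from the pose commanded when the call began, along the tool's axes at that moment; what a row does not reach only later rows make up. A row lasts 1/10 s, in which the tool goes at most 50 mm and 8.59 degrees, less where a joint would pass 70% of its speed; a pose out of reach is approached as far as the arm can. A call with a gripper value outside its range is refused whole. The fingers move at their own pace and stop on an object; FORCE is the grip in N (left out, the last holds). Time passes only in rows, so rows that repeat a pose let the fingers close. It gives the time, the measured TCP pose, the force and the opening at its end, in the units of the state.
- manip.sense(): the state, without advancing time (a new reading comes with each control period).
- vision.snapshot(name): name is "scene" or "top" or "wrist"; returns a dict with "pixels" (400x640x3 uint8, red, green, blue), "intrinsics" (3x3 intrinsics, pixels), "R" (3x3) and "t" (3): a world point X has camera coordinates R X + t. Camera axes: x right, y down, z forward; pixel columns grow to the right and rows downward; lengths in m; the calibration is good to about 2 mm. The wrist camera is an equidistant fisheye: a pixel r from the principal point sees the ray r / f radians off the axis. A picture is of the moment at which its call begins. There is no depth.
- manip.sign_off(): hands the job in, once; it reports no verdict.
The state is a dict: "t": time; "q": joint angles; "qd": joint speeds; "tau": joint torques, N m; "tcp_pos": TCP position; "tool_rot": TCP orientation; "force": force on the tool from outside, world axes, zero at the start; "ft_torque": the same for the moment, N m; "finger_gap": opening from 0.0 (shut) to 1.0 (fully open).
Only numpy, scipy, OpenCV 4.12 (cv2) and the standard library are available. Lean on these libraries where they do the work, as an engineer would, in place of code of your own. Each camera call takes 0.05 s, during which the arm holds its last target.

TASK

Weigh the small pine crate of boards: pick it up by its bail, hang the peak in the middle of the bail in the hook of the spring scale, and ease the weight onto the spring slowly, so that the pointer creeps down, is carrying the whole weight before you let go and neither drops nor springs back when you do. Leave the crate hanging level and still with the pointer at rest; do not ram the hook or handle the scale, do not pull the pointer to the bottom of its travel, do not tip the crate, and leave the other things on the bench where they are.

Things in the scene. Friction and masses are not known exactly. Their poses are not given: they have to be found in the camera images.
- crate: Slatted pine crate 170 (its x) x 110 (y) x 72 mm high, full of cut boards, on the bench. 0.25 to 0.75 kg (unknown), centre of mass on the centre line, under 60 mm up. Origin: centre of underside, z up. A rigid steel bail, one bar 8.6 mm thick, stands over it in its x-z plane: legs at x = -88 and 88 mm, level crown with its centre line 170 mm up, and a peak in the middle.
- bail_top (a point): Centre of the bar at the top of the bail's peak, 190 mm above the crate's underside, at its x = y = 0; axes as the crate. The peak is 8 mm wide at the top and slopes down to the level crown at x = -20 and +20 mm. Here the hook must carry it.
- bail_grip (a point): Centre of the bar midway along the bail's level length nearer the robot: crate x = -52 mm, 170 mm above the underside; free straight bar 25 mm each way. Pinch it here, fingers closing along the crate's y, gripper leaning about 30 degrees back from the peak (towards crate -x) so that it clears the scale's case later.
- scale: Spring scale on a steel gallows stand bolted to the bench. Origin: on the bench straight below the hook, z up. Post 25 mm thick at y = -200 mm on a foot 170 x 150 mm; cross arm 600 mm up. The slim case (33 mm thick) hangs on the axis x = y = 0 from 400 to 567 mm above the bench, the hook below it.
- hook_seat (a point): Where the centre of the bail's bar lies when seated in the hook, 289 mm above the bench when unloaded; sinks with the hook; axes as the scale. The hook is a J of 7 mm bar in the y-z plane, open to +y, and does not turn. From here: tip at y = 24 mm, top surface z = 26; back of the J at y = -19, z = 11; shank on the axis above z = 44 mm. Way in: from +y at z = 36 to y = 10, then down to 0, 0.
- scale_hook (a joint): Pointer of the scale: how far the hook is drawn down, m; 0 unloaded, bottom stop 0.075. Spring 150 N/m (6.5 mm per 0.1 kg), lightly damped: let go too high and the load drops, too low and it springs up. The pointer should creep, never faster than 0.06 m/s either way, and stay above the last stretch (under 0.068).
- tape: Bystander: roll of tape lying flat, 100 mm across, 48 mm high. Origin at the centre of the underside.
- tray: Bystander: green plastic screw tray 130 x 100 x 45 mm. Origin at the centre of the underside.
- drill: Bystander: cordless drill lying on its side, about 200 x 210 mm, 63 mm high. Origin under its motor housing.
Mind the look-alikes: they are no part of the job. Of the things that look like the crate, take the one that is farthest to the robot's right at the start.

How it is judged:
On the way, in this order (a step that is already met when the one before it is completed fails the run):
1. the crate is lifted off the bench by at least 30 mm (height (world z) of crate above 0.03 m), for 0.2 s.
2. the bail's peak lies in the hook and has drawn the pointer down by 6 mm or more, while the fingers still hold the crate (distance between bail_top and hook_seat below 0.012 m and value of joint scale_hook above 0.006 m and contact force between the fingers and crate above 0.5 N), for 0.2 s.
At the end, for the whole second after the job is handed in: The crate hangs by the peak of its bail in the crook of the hook (bail peak within 10 mm of the seat), clear of the bench (20 mm or more), level within 0.12 rad, slower than 0.03 m/s, the pointer drawn down by more than 10 mm and at rest (under 8 mm/s) (distance between bail_top and hook_seat below 0.01 m and value of joint scale_hook above 0.01 m and velocity of joint scale_hook between -0.008 and 0.008 m/s and angle between crate's own z axis and vertical below 0.12 rad and linear speed of crate below 0.03 m/s and height (world z) of crate above 0.02 m); the robot touches nothing.
It fails at once if the pointer drops or springs back (faster than 0.06 m/s), or is pulled to the bottom of its travel (beyond 68 mm) (velocity of joint scale_hook above 0.06 m/s or velocity of joint scale_hook below -0.06 m/s or value of joint scale_hook above 0.068 m).
It fails at once if the crate or its bail is rammed against the scale or its hook (over 15 N) (contact force between crate and scale above 15 N).
It fails at once if the robot pushes on the scale (over 4 N) (contact force between any of the fingers, the arm and scale above 4 N).
It fails at once if the crate is tipped (over 0.5 rad) (angle between crate's own z axis and vertical above 0.5 rad).
It fails at once if another thing on the bench is moved (over 20 mm) (distance of any of tape, tray, drill from where it was at the start of the episode above 0.02 m).
It also fails if it takes over 54 s, if anything falls off the work surface, if the arm or the gripper's body presses on something with over 40 N, if the wrist force passes 120 N, or if a joint passes its speed limit or range.

## Working session

There is one attempt and no reset: what is moved stays moved. The work goes in short steps, Python scripts to look and compute and a shell command to move; the robot and the scene stay as the last step left them, time stands still between calls to the robot, and variables do not carry over. Pictures are saved under pics/ and viewed, and the job is handed in when it is done.

```bash
ls; mkdir -p pics
python3 - <<'E'
from station import manip, vision
import cv2
print(manip.sense(), manip.grip_depth)
for n in ["scene","top","wrist"]:
    s=vision.snapshot(n); cv2.imwrite(f"pics/{n}0.png",s["pixels"][:,:,::-1]); print(n,s["intrinsics"],s["R"],s["t"])
E
```

```text
pics
{'t': 0.0, 'q': array([ 1.13648836e+00,  5.28474029e-01,  1.43394709e+00,  8.60527615e-06,
        1.18139850e+00, -1.78514926e-01]), 'qd': array([ 0.00074646, -0.00085773, -0.00119133,  0.00048269, -0.00045466,
        0.00182627]), 'tau': array([ 1.43875597e-03, -4.42346621e+01, -1.78032392e+01, -1.67967241e-04,
        8.53108708e-03,  4.29915218e-06]), 'tcp_pos': array([0.15779476, 0.60398793, 0.23031456]), 'tool_rot': array([ 1.27549673e-01,  9.91831559e-01, -1.06041783e-03, -3.39663052e-04]), 'force': array([-0.17934208, -0.82125852, -0.76680326]), 'ft_torque': array([-0.00422067,  0.01695548,  0.01347684]), 'finger_gap': 0.9999824089192854} 0.0187
scene [[498.72788984   0.         322.80118285]
 [  0.         498.72788984 191.12329275]
 [  0.           0.           1.        ]] [[ 0.6072348   0.79446665  0.00941505]
 [ 0.67555659 -0.51003852 -0.53243216]
 [-0.41819755  0.32967173 -0.84642032]] [-0.3589851  -0.17573792  1.78276773]
top [[376.31074583   0.         320.92906218]
 [  0.         376.31074583 202.31184048]
 [  0.           0.           1.        ]] [[ 1.35410670e-03 -9.99964133e-01 -8.36057973e-03]
 [-9.89769692e-01 -1.47419809e-04 -1.42674227e-01]
 [ 1.42667877e-01  8.46824455e-03 -9.89734391e-01]] [0.08644371 0.47467586 1.46586467]
wrist [[309.70691629   0.         320.81180191]
 [  0.         309.70691629 202.92623203]
 [  0.           0.           1.        ]] [[ 0.25318763  0.96741341 -0.00270564]
 [ 0.9161333  -0.23886642  0.32193574]
 [ 0.31079866 -0.08398888 -0.94675766]] [-0.62445639 -0.04082362  0.38112741]
```

View pics/scene0.png

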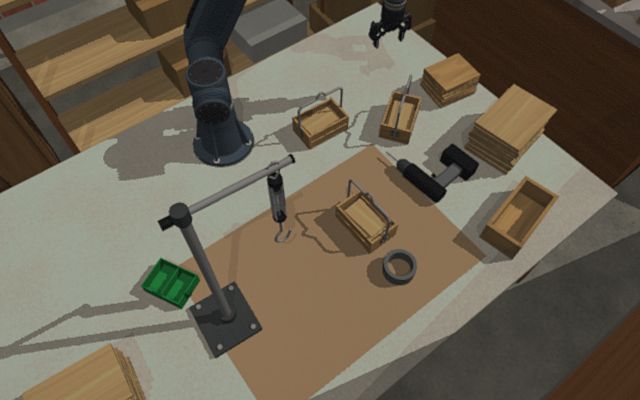

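View pics/top0.png

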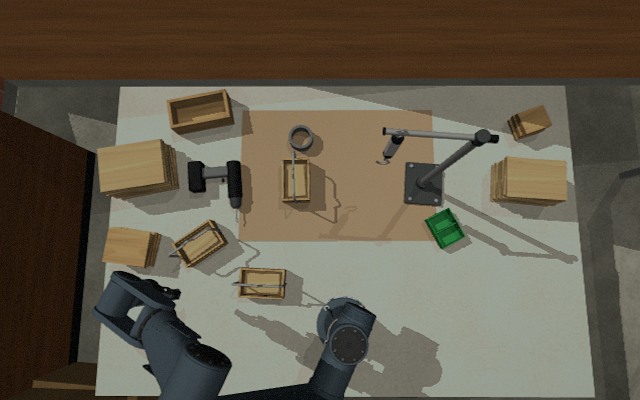

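View pics/wrist0.png

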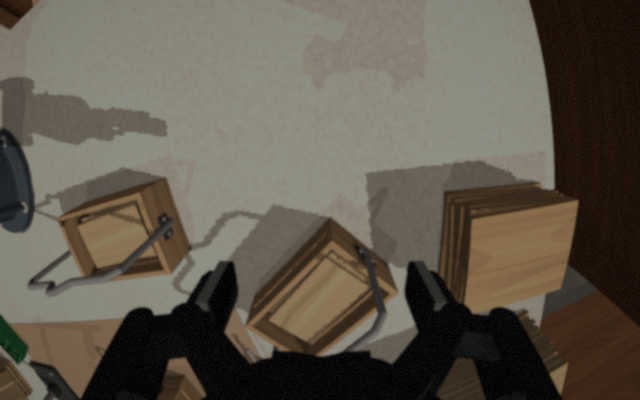

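Run:
```python
import cv2
s=cv2.imread("pics/scene0.png");t=cv2.imread("pics/top0.png")
def crop(im,x,y,w,h,k,n): cv2.imwrite("pics/"+n,cv2.resize(im[y:y+h,x:x+w],None,fx=k,fy=k,interpolation=cv2.INTER_CUBIC))
crop(s,320,165,100,100,6,"c_s.png");crop(t,255,120,100,100,6,"c_t.png")
crop(s,250,145,60,110,5,"h_s.png");crop(t,360,110,150,110,5,"h_t.png")
```

```text
(no output)
```

View pics/c_s.png

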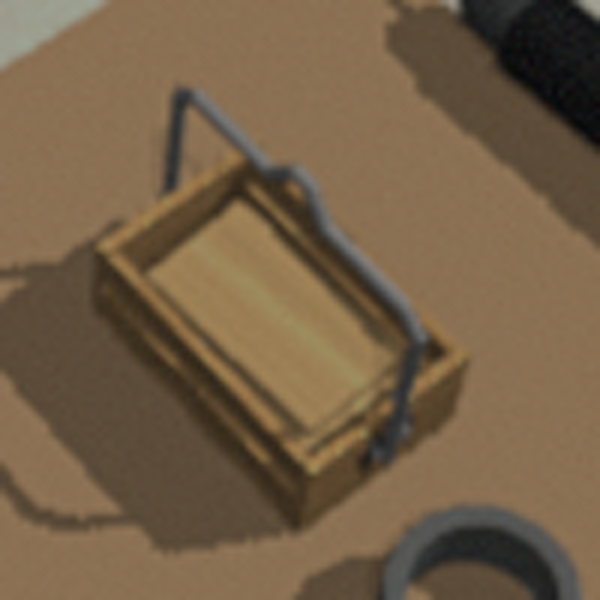

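View pics/c_t.png

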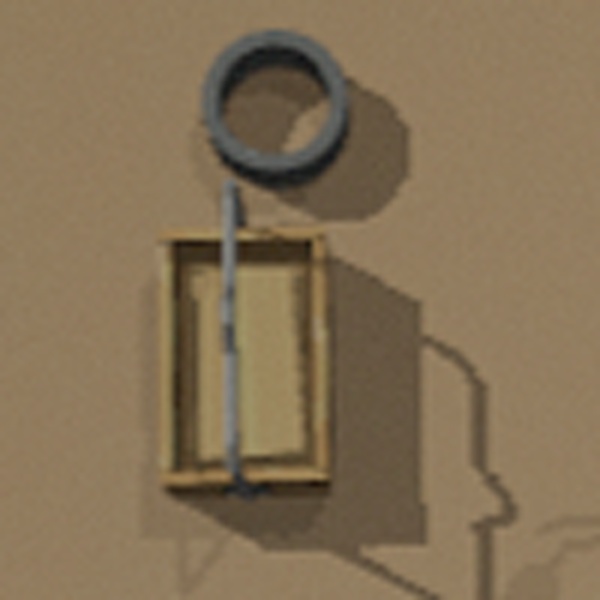

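View pics/h_s.png

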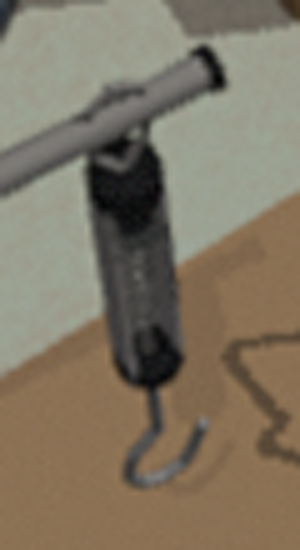

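View pics/h_t.png

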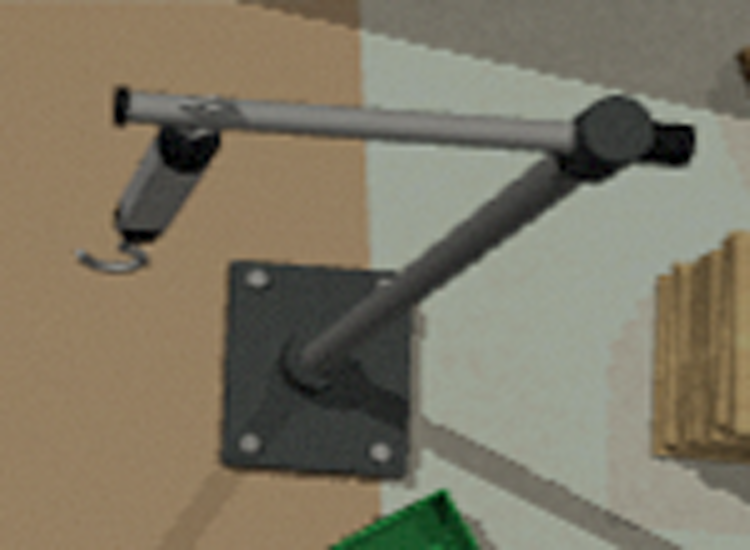

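```bash
cat > h.py <<'E'
import numpy as np
from scipy.optimize import least_squares
from scipy.spatial.transform import Rotation as Rn
CAM={"scene":(np.array([[498.72788984,0,322.80118285],[0,498.72788984,191.12329275],[0,0,1]]),np.array([[0.6072348,0.79446665,0.00941505],[0.67555659,-0.51003852,-0.53243216],[-0.41819755,0.32967173,-0.84642032]]),np.array([-0.3589851,-0.17573792,1.78276773])),
"top":(np.array([[376.31074583,0,320.92906218],[0,376.31074583,202.31184048],[0,0,1]]),np.array([[1.35410670e-03,-9.99964133e-01,-8.36057973e-03],[-9.89769692e-01,-1.47419809e-04,-1.42674227e-01],[1.42667877e-01,8.46824455e-03,-9.89734391e-01]]),np.array([0.08644371,0.47467586,1.46586467]))}
def proj(c,X):
    K,R,t=CAM[c]; p=K@(R@np.asarray(X)+t); return p[:2]/p[2]
def tri(obs):  # free 3D point
    f=lambda X:np.concatenate([proj(c,X)-u for c,u in obs])
    r=least_squares(f,[.5,0,.2]); return r.x,r.fun
def fit(feats,x0):
    def W(p,P): c,s=np.cos(p[2]),np.sin(p[2]); return np.array([p[0]+c*P[0]-s*P[1],p[1]+s*P[0]+c*P[1],P[2]])
    f=lambda p:np.concatenate([proj(c,W(p,P))-u for c,P,u in feats])
    r=least_squares(f,x0,loss="soft_l1"); return r.x,f(r.x).reshape(-1,2),W
E
cat > m1.py <<'E'
from h import *
o=lambda x,y,k,a,b:np.array([x+a/k-.5+.5/k,y+b/k-.5+.5/k])
S=lambda a,b:o(320,165,6,a,b); T=lambda a,b:o(255,120,6,a,b)
F=[("top",(-.085,.055,.072),T(166,484)),("top",(.085,.055,.072),T(165,235)),("top",(.085,-.055,.072),T(324,235)),("top",(-.085,-.055,.072),T(329,482)),
("scene",(-.085,-.055,.072),S(98,250)),("scene",(-.085,.055,.072),S(245,153)),("scene",(.085,.055,.072),S(467,355)),("scene",(.085,-.055,.072),S(310,468)),
("scene",(0,0,.190),S(289,172)),("top",(0,0,.190),T(228,318)),("scene",(-.088,0,.170),S(183,95)),("scene",(.088,0,.170),S(418,338)),("top",(.088,0,.170),T(231,188))]
p,r,W=fit(F,[.6,.06,0]); print(p,np.degrees(p[2]));print(r.round(1)); print(tri([("scene",S(289,172)),("top",T(228,318))]))
S=lambda a,b:o(250,145,5,a,b); T=lambda a,b:o(360,110,5,a,b)
F=[("scene",(0,0,.397),S(153,386)),("top",(0,0,.397),T(130,238)),("scene",(0,.024,.313),S(205,420)),("top",(0,.024,.313),T(81,253)),
("scene",(0,0,.279),S(148,483)),
("top",(.085,-.125,.012),T(231,262)),("top",(-.085,-.125,.012),T(221,466)),("top",(-.085,-.275,.012),T(408,480))]
p,r,W=fit(F,[.6,-.2,0]); print(p,np.degrees(p[2]));print(r.round(1))
print(tri([("scene",S(205,420)),("top",T(81,253))]),tri([("scene",S(153,386)),("top",T(130,238))]))
E
python3 m1.py
```

```text
[0.56400739 0.18670285 0.02969635] 1.7014755503262222
[[-0.5 -0. ]
 [-1.  -1. ]
 [ 0.3 -1.8]
 [ 0.5 -0.5]
 [-1.6 -0.9]
 [ 0.3 -3.2]
 [-0.1 -0.5]
 [-0.6  0.9]
 [ 1.1  0.9]
 [ 0.4 -0.9]
 [-1.4 -2.1]
 [-0.5 -2.7]
 [-0.1 -1.3]]
(array([0.56000394, 0.1869715 , 0.19004095]), array([ 0.26642266, -0.05182074,  0.28640495,  0.17724475]))
[ 0.57242477 -0.12276036 -0.08334801] -4.7754890968039145
[[-2.4 -4.1]
 [ 2.7 -3.3]
 [-2.2  1. ]
 [ 0.9 -0. ]
 [ 1.8 -0.9]
 [-1.6 -0.4]
 [-1.9 -0.3]
 [-2.  -0.1]]
(array([ 0.5751322 , -0.09406268,  0.31373009]), array([-0.43662518,  0.05006277, -0.50362965, -0.28431345])) (array([ 0.57031261, -0.11775632,  0.36829513]), array([-0.33046062,  0.03490928, -0.38069321, -0.21261066]))
```

```bash
cat > m2.py <<'E'
from h import *
import cv2
o=lambda x,y,k,a,b:np.array([x+a/k-.5+.5/k,y+b/k-.5+.5/k])
S=lambda a,b:o(250,145,5,a,b); T=lambda a,b:o(360,110,5,a,b)
A=tri([("scene",S(210,68)),("top",T(121,105))]); print("arm end",A)
for z in (.01,.02):
  F=[("scene",(0,0,.368),S(153,386)),("top",(0,0,.368),T(130,238)),("scene",(0,.024,.3125),S(205,420)),("top",(0,.024,.3125),T(81,253)),
  ("scene",(0,0,.279),S(148,483)),
  ("top",(.085,-.125,z),T(231,262)),("top",(-.085,-.125,z),T(221,466)),("top",(-.085,-.275,z),T(408,480)),
  ("top",(0,-.2,.012),T(308,372))]
  p,r,W=fit(F,[.6,-.2,0]); print(p,np.degrees(p[2]));print(r.round(1).tolist())
  F=F[:5]
  p,r,W=fit(F,[.6,-.2,0]); print(p,np.degrees(p[2]));print(r.round(1).tolist())
s=cv2.imread("pics/scene0.png")
cv2.imwrite("pics/f_s.png",cv2.resize(s[190:370,140:300],None,fx=3.3,fy=3.3,interpolation=cv2.INTER_CUBIC))
E
python3 m2.py
```

```text
arm end (array([ 0.57707552, -0.07638414,  0.60019267]), array([-0.25799899,  0.03199071, -0.2830592 , -0.16157199]))
[ 0.57099925 -0.12137397 -0.07927047] -4.541863517768356
[[-1.4, 1.1], [0.8, -0.4], [-2.0, 0.4], [0.5, 0.5], [1.9, -1.5], [-2.1, -0.1], [-2.2, -0.0], [-2.4, 0.1], [0.0, -0.5]]
[ 0.57068073 -0.11887867 -0.16567071] -9.492232421498061
[[-0.6, 0.5], [-0.0, -0.3], [-0.9, 0.4], [-0.2, -0.0], [2.6, -2.2]]
[ 0.57078244 -0.12128271 -0.08433769] -4.832193846735452
[[-1.4, 1.0], [0.7, -0.3], [-2.0, 0.3], [0.5, 0.5], [1.9, -1.6], [-1.5, -0.5], [-1.8, -0.2], [-1.8, 0.1], [-0.0, -0.2]]
[ 0.57068073 -0.11887867 -0.16567071] -9.492232421498061
[[-0.6, 0.5], [-0.0, -0.3], [-0.9, 0.4], [-0.2, -0.0], [2.6, -2.2]]
```

View pics/f_s.png

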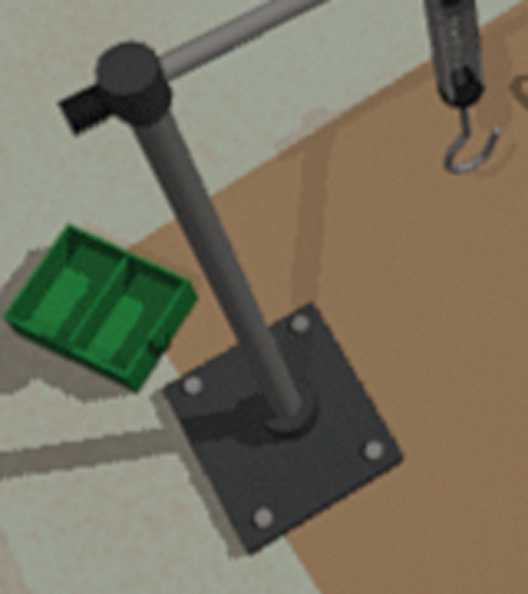

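```bash
cat > m3.py <<'E'
from h import *
o=lambda x,y,k,a,b:np.array([x+a/k-.5+.5/k,y+b/k-.5+.5/k])
S=lambda a,b:o(250,145,5,a,b); T=lambda a,b:o(360,110,5,a,b); Q=lambda a,b:o(140,190,3.3,a,b)
for z in (.008,.012,.016):
  F=[("top",(.085,-.125,z),T(231,262)),("top",(-.085,-.125,z),T(221,466)),("top",(-.085,-.275,z),T(408,480)),
  ("scene",(-.085,-.125,z),Q(312,302)),("scene",(.085,-.125,z),Q(403,457)),("scene",(.085,-.275,z),Q(248,553)),("scene",(-.085,-.275,z),Q(163,390))]
  p,r,W=fit(F,[.6,-.2,0]); print("foot",p,np.degrees(p[2]));print(r.round(1).tolist())
  F+=[("scene",(0,0,.368),S(153,386)),("top",(0,0,.368),T(130,238)),("scene",(0,.024,.3125),S(205,420)),("top",(0,.024,.3125),T(81,253))]*2
  p,r,W=fit(F,[.6,-.2,0]); print(p,np.degrees(p[2]));print(r.round(1).tolist())
E
python3 m3.py
```

```text
foot [ 0.57122042 -0.12956855 -0.07210586] -4.131361471061791
[[-0.4, -0.2], [-0.1, -0.2], [-0.4, -0.4], [-0.2, -0.2], [0.3, -0.0], [-0.2, 0.4], [-0.9, -0.4]]
[ 0.57118092 -0.12172257 -0.06523225] -3.737532417931421
[[-2.4, -0.4], [-1.9, -0.4], [-2.1, -0.8], [2.0, -1.4], [2.9, -1.6], [2.7, -0.9], [1.5, -1.4], [-1.5, 1.2], [0.9, -0.5], [-2.2, 0.4], [0.6, 0.5], [-1.5, 1.2], [0.9, -0.5], [-2.2, 0.4], [0.6, 0.5]]
foot [ 0.57208703 -0.12945025 -0.07205229] -4.128291941393573
[[-0.2, -0.7], [0.1, -0.6], [-0.1, -0.7], [-0.2, -0.6], [0.4, -0.2], [-0.3, 0.2], [-1.1, -0.7]]
[ 0.5711718  -0.12177124 -0.06401247] -3.6676446351739855
[[-2.2, -0.7], [-1.7, -0.6], [-1.8, -1.0], [1.8, -1.9], [2.8, -2.0], [2.6, -1.2], [1.2, -1.7], [-1.5, 1.2], [0.9, -0.5], [-2.2, 0.4], [0.6, 0.5], [-1.5, 1.2], [0.9, -0.5], [-2.2, 0.4], [0.6, 0.5]]
foot [ 0.57316371 -0.12927868 -0.07244417] -4.15074500070922
[[-0.0, -1.2], [0.2, -1.0], [0.2, -1.1], [-0.1, -0.9], [0.5, -0.4], [-0.3, 0.1], [-1.1, -0.9]]
[ 0.57119423 -0.12172895 -0.06317116] -3.6194408082555785
[[-2.0, -1.0], [-1.5, -0.8], [-1.5, -1.2], [1.6, -2.3], [2.8, -2.4], [2.4, -1.5], [1.0, -2.1], [-1.5, 1.2], [0.9, -0.5], [-2.2, 0.4], [0.6, 0.5], [-1.5, 1.2], [0.9, -0.5], [-2.2, 0.4], [0.6, 0.5]]
```

```bash
cat >> h.py <<'E'
def Rt(yaw,lean=30):
    "yaw, lean in deg: tool y along crate y, z down and leaning"
    c,s=np.cos(np.radians(yaw)),np.sin(np.radians(yaw)); l=np.radians(lean)
    y=np.array([-s,c,0]); z=np.array([np.sin(l)*c,np.sin(l)*s,-np.cos(l)]); return np.stack([np.cross(y,z),y,z],1)
def plan(grip,R,shift=None):
    "grip point (world) -> offset, angular"
    from station import manip
    st=manip.sense(); R0=Rn.from_quat(st["tool_rot"]).as_matrix()
    tcp=np.asarray(grip)+R[:,2]*manip.grip_depth
    print("tcp",tcp.round(4),"offset",(R0.T@(tcp-st["tcp_pos"])*1000).round(1),"ang",np.degrees(Rn.from_matrix(R0.T@R).as_rotvec()).round(2),"t",st["t"])
def stat():
    from station import manip
    s=manip.sense();R=Rn.from_quat(s["tool_rot"]).as_matrix()
    print("t",round(s["t"],2),"tcp",s["tcp_pos"].round(4),"grip",(s["tcp_pos"]-R[:,2]*manip.grip_depth).round(4),"F",s["force"].round(2),"M",s["ft_torque"].round(2),"gap",round(s["finger_gap"],3),"z",R[:,2].round(3),"y",R[:,1].round(3),"q",s["q"].round(2))
E
python3 -m crank '[{"grip":0,"offset":[0,0,-50],"angular":[0,0,0]},{"grip":0,"offset":[0,0,-100],"angular":[0,0,0]},{"grip":0,"offset":[0,0,-110],"angular":[0,0,0]}]'
python3 -c "
from h import *
stat();plan((.45,.187,.33),Rt(1.7))"
```

```text
t: 0.45
tcp_pos: [0.1593, 0.6075, 0.348]
tool_rot: [0.127, 0.992, 0.006, 0.002]
force: [-0.6, 0.7, -0.4]
finger_gap: 0.999
t 0.45 tcp [0.1593 0.6075 0.348 ] grip [0.1592 0.6073 0.3667] F [-0.58  0.73 -0.35] M [ 0.07  0.06 -0.  ] gap 0.999 z [ 0.005  0.011 -1.   ] y [0.253 0.967 0.012] q [ 1.14  0.42  1.28  0.    1.42 -0.18]
tcp [0.4593 0.1873 0.3138] offset [-396.5 -331.1   31. ] ang [ -3.62 -29.57 -16.14] t 0.45
```

```bash
python3 -m crank '[{"grip":0,"offset":[-36,-30,3],"angular":[0,-3,-1.5]},{"grip":0,"offset":[-72,-60,6],"angular":[-1,-6,-3]},{"grip":0,"offset":[-108,-90,8],"angular":[-1.2,-9,-5]},{"grip":0,"offset":[-144,-120,10],"angular":[-1.5,-12,-6.5]},{"grip":0,"offset":[-180,-150,13],"angular":[-2,-15,-8]},{"grip":0,"offset":[-216,-180,16],"angular":[-2.3,-18,-10]},{"grip":0,"offset":[-252,-210,19],"angular":[-2.6,-21,-11.5]},{"grip":0,"offset":[-288,-240,22],"angular":[-3,-24,-13]},{"grip":0,"offset":[-324,-270,25],"angular":[-3.3,-27,-14.7]},{"grip":0,"offset":[-360,-300,28],"angular":[-3.6,-29.6,-16.1]}]'
python3 -c "
from h import *
stat();plan((.45,.187,.27),Rt(1.7))"
```

```text
t: 1.45
tcp_pos: [0.4305, 0.2218, 0.3129]
tool_rot: [-0.016, 0.966, -0.002, 0.257]
force: [-0.2, 0.8, -0.9]
finger_gap: 0.999
t 1.45 tcp [0.4305 0.2218 0.3129] grip [0.4212 0.2217 0.3292] F [-0.22  0.79 -0.88] M [-0.01  0.24  0.01] gap 0.999 z [ 0.497  0.005 -0.868] y [-0.031  0.999 -0.012] q [ 0.35  0.09  1.98 -0.3   0.59 -1.05]
tcp [0.4593 0.1873 0.2538] offset [  5.5 -34.7  65.5] ang [-0.58 -0.2   0.4 ] t 1.45
```

```bash
python3 -c "
from h import *
plan((.459,.186,.257),Rt(1.7))"
```

```text
tcp [0.4683 0.1863 0.2408] offset [  4.2 -35.8  81.3] ang [-0.58 -0.2   0.4 ] t 1.45
```

```bash
python3 -m crank '[{"grip":0,"offset":[2,-18,40],"angular":[-0.3,0,0.2]},{"grip":0,"offset":[4,-36,81],"angular":[-0.6,-0.2,0.4]},{"grip":0,"offset":[4,-36,81],"angular":[-0.6,-0.2,0.4]},{"grip":0,"offset":[4,-36,81],"angular":[-0.6,-0.2,0.4]}]'
python3 - <<'E'
from h import *
from station import vision
import cv2
stat();plan((.459,.186,.257),Rt(1.7))
for n in ["scene","top","wrist"]:
    s=vision.snapshot(n); cv2.imwrite(f"pics/{n}1.png",s["pixels"][:,:,::-1])
    if n=="wrist": np.savez("w1.npz",**{k:s[k] for k in("R","t","intrinsics")})
E
```

```text
t: 1.85
tcp_pos: [0.4677, 0.187, 0.2404]
tool_rot: [-0.013, 0.966, 0.004, 0.257]
force: [-0.1, 0.2, -0.0]
finger_gap: 1.004
t 1.85 tcp [0.4677 0.187  0.2404] grip [0.4585 0.1867 0.2566] F [-0.14  0.19 -0.02] M [-0.05  0.23 -0.  ] gap 1.004 z [ 0.496  0.014 -0.868] y [-0.026  1.     0.001] q [ 0.21  0.24  2.07 -0.28  0.33 -1.14]
tcp [0.4683 0.1863 0.2408] offset [-0.7 -0.7 -0.1] ang [-0.06 -0.26 -0.2 ] t 1.85
```

View pics/wrist1.png

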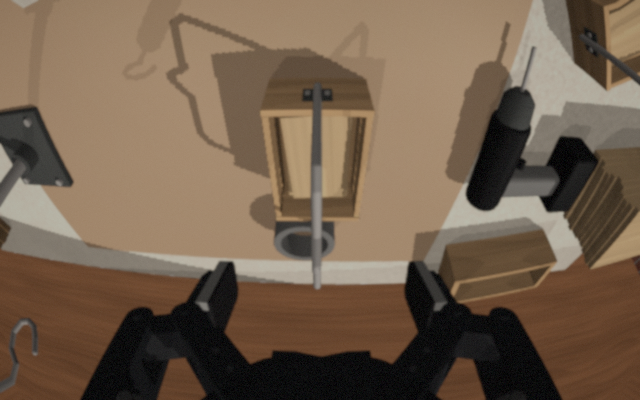

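View pics/scene1.png

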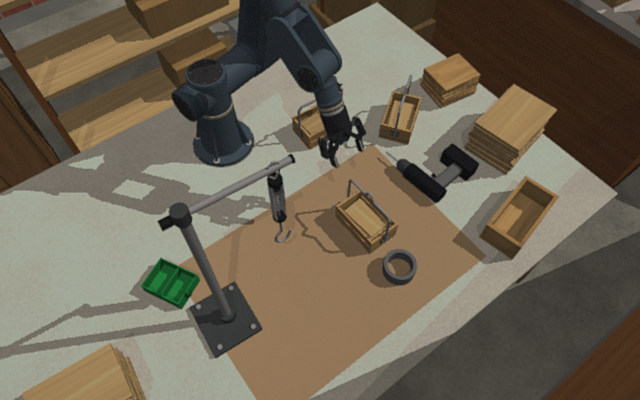

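```bash
cat >> h.py <<'E'
def ray(cam,uv):
    K,R,t=cam; d=(np.asarray(uv)-K[:2,2])/K[0,0]; r=np.linalg.norm(d)
    v=np.array([*(d/r*np.sin(r)),np.cos(r)]); return -R.T@t, R.T@v
def wcam(f): z=np.load(f); return z["intrinsics"],z["R"],z["t"]
def wproj(cam,X):
    K,R,t=cam; p=R@np.asarray(X)+t; r=np.arctan2(np.hypot(p[0],p[1]),p[2]); h=np.hypot(p[0],p[1]); return K[:2,2]+K[0,0]*r*p[:2]/h
E
python3 - <<'E'
from h import *
import cv2
c=wcam("w1.npz")
for uv,z in [((317,120),.17),((317.5,160),.17),((318,200),.17),((318.5,240),.17),((318,287),.17),((36,354),.3125)]:
    o,d=ray(c,uv); print(uv,(o+d*(z-o[2])/d[2]).round(4))
print(o)
for P in [(.56,.187,.19),(.476,.1845,.17),(.652,.189,.17),(.508,.185,.17),(.5733,-.1179,.289),(.575,-.094,.3125)]: print(P,wproj(c,P).round(1))
im=cv2.imread("pics/wrist1.png")
cv2.imwrite("pics/w1a.png",cv2.resize(im[70:300,240:400],None,fx=2.6,fy=2.6,interpolation=cv2.INTER_CUBIC))
cv2.imwrite("pics/w1b.png",cv2.resize(im[300:400,0:80],None,fx=6,fy=6,interpolation=cv2.INTER_CUBIC))
E
```

```text
(317, 120) [0.4261 0.1859 0.17  ]
(317.5, 160) [0.4574 0.1869 0.17  ]
(318, 200) [0.4967 0.1881 0.17  ]
(318.5, 240) [0.5494 0.1897 0.17  ]
(318, 287) [0.6445 0.1912 0.17  ]
(36, 354) [ 0.5786 -0.0976  0.3125]
[0.32450695 0.18510289 0.32366901]
(0.56, 0.187, 0.19) [315.1 265.7]
(0.476, 0.1845, 0.17) [313.5 180.1]
(0.652, 0.189, 0.17) [315.9 289.7]
(0.508, 0.185, 0.17) [313.7 209.7]
(0.5733, -0.1179, 0.289) [ 27.9 327.8]
(0.575, -0.094, 0.3125) [ 35.8 353.8]
```

View pics/w1a.png

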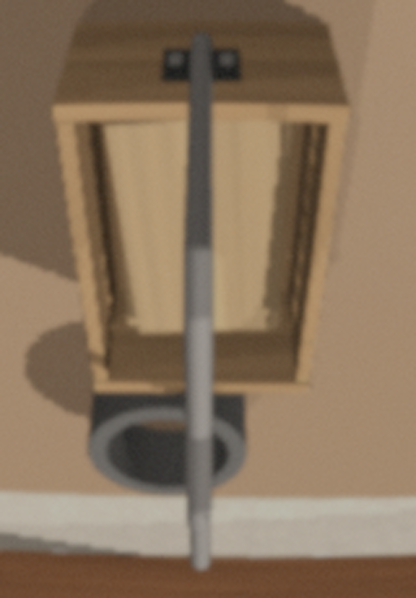

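View pics/w1b.png

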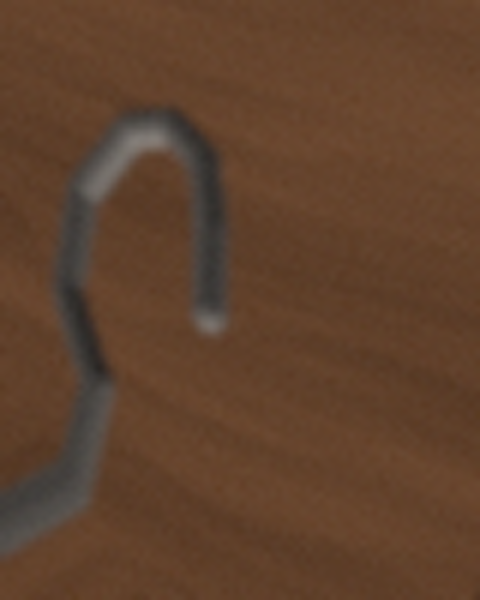

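```bash
python3 -c "
from h import *
c=wcam('w1.npz')
for cx in (.558,.562,.566): print(cx,wproj(c,(cx-.02,.188,.1743))[1],wproj(c,(cx+.090,.19,.1743))[1],wproj(c,(cx-.09,.187,.173))[1])
plan((.509,.1875,.170),Rt(1.5))"
```

```text
0.558 236.5576534396466 291.66223510588327 174.83318479127865
0.562 239.2481670870598 293.10420728259703 179.08645358149795
0.566 241.87227963221284 294.51731840255815 183.22834671604699
tcp [0.5183 0.1877 0.1538] offset [  1.4  -2.5 102.2] ang [0.19 0.07 0.11] t 2.0
```

```bash
python3 -m crank '[{"grip":0,"offset":[1,-1,30],"angular":[0,0,0]},{"grip":0,"offset":[2,-2,60],"angular":[0.1,0,0]},{"grip":0,"offset":[3,-2.5,85],"angular":[0.2,0,0.1]},{"grip":0,"offset":[3,-2.5,101],"angular":[0.2,0,0.1]},{"grip":0,"offset":[3,-2.5,101],"angular":[0.2,0,0.1]},{"grip":0,"offset":[3,-2.5,101],"angular":[0.2,0,0.1]}]'
python3 - <<'E'
from h import *
from station import vision
import cv2
stat();plan((.507,.1875,.170),Rt(1.5))
for n in ["scene","wrist"]:
    s=vision.snapshot(n)["pixels"][:,:,::-1]
    if n=="scene": s=cv2.resize(s[90:270,290:440],None,fx=3.3,fy=3.3,interpolation=cv2.INTER_CUBIC)
    cv2.imwrite(f"pics/{n}2.png",s)
E
```

```text
t: 2.6
tcp_pos: [0.516, 0.1875, 0.1536]
tool_rot: [-0.013, 0.966, 0.003, 0.259]
force: [0.0, -0.4, 1.0]
finger_gap: 1.001
t 2.6 tcp [0.516  0.1875 0.1536] grip [0.5067 0.1872 0.1698] F [ 0.01 -0.4   1.04] M [-0.04  0.23  0.  ] gap 1.001 z [ 0.5    0.012 -0.866] y [-0.026  1.    -0.001] q [ 0.19  0.47  2.07 -0.77  0.12 -0.66]
tcp [0.5163 0.1877 0.1538] offset [-0.4  0.3 -0. ] ang [-0.04  0.02  0.02] t 2.6
```

View pics/wrist2.png

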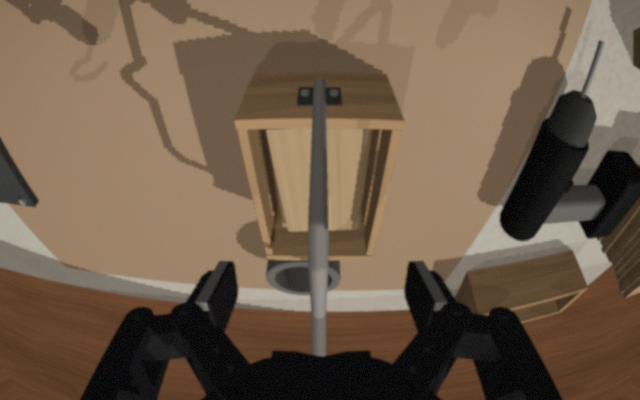

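View pics/scene2.png

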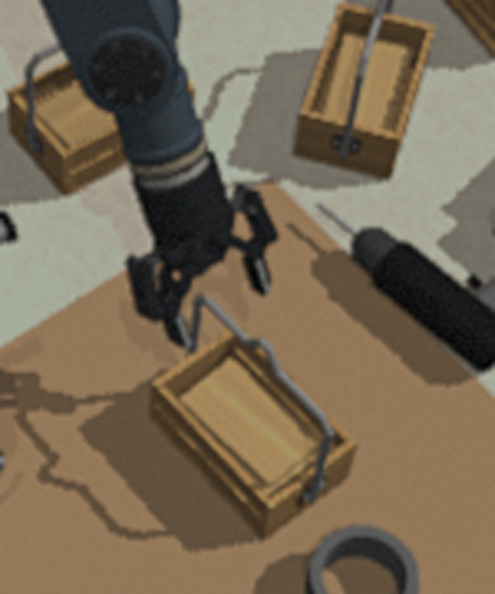

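```bash
python3 -m crank '[{"grip":0.4,"offset":[0,0,0],"angular":[0,0,0]},{"grip":0.7,"offset":[0,0,0],"angular":[0,0,0]},{"grip":0.85,"offset":[0,0,0],"angular":[0,0,0]},{"grip":1,"offset":[0,0,0],"angular":[0,0,0]},{"grip":1,"offset":[0,0,0],"angular":[0,0,0]},{"grip":1,"offset":[0,0,0],"angular":[0,0,0]},{"grip":1,"offset":[0,0,0],"angular":[0,0,0]},{"grip":1,"offset":[0,0,0],"angular":[0,0,0]}]' 110
python3 - <<'E'
from h import *
from station import vision
import cv2
stat()
for n in ["scene","wrist"]:
    s=vision.snapshot(n)["pixels"][:,:,::-1]
    if n=="scene": s=cv2.resize(s[90:270,290:440],None,fx=3.3,fy=3.3,interpolation=cv2.INTER_CUBIC)
    cv2.imwrite(f"pics/{n}3.png",s)
E
```

```text
t: 3.5
tcp_pos: [0.5159, 0.186, 0.1524]
tool_rot: [-0.012, 0.966, 0.002, 0.258]
force: [-0.6, -4.3, 4.7]
finger_gap: 0.059
t 3.5 tcp [0.5159 0.186  0.1524] grip [0.5066 0.1858 0.1687] F [-0.56 -4.32  4.66] M [-0.47  0.1  -0.26] gap 0.059 z [ 0.498  0.011 -0.867] y [-0.024  1.    -0.002] q [ 0.19  0.47  2.07 -0.77  0.12 -0.66]
```

View pics/wrist3.png

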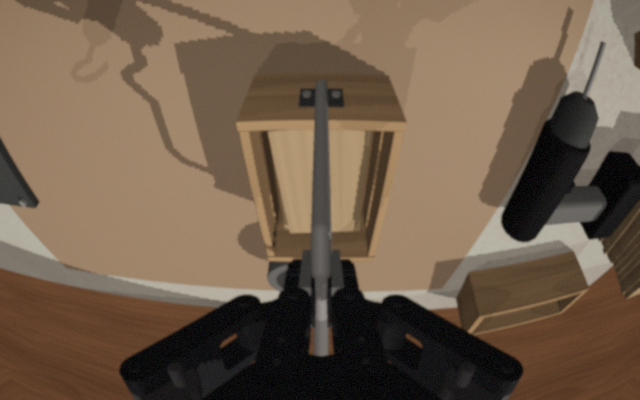

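View pics/scene3.png

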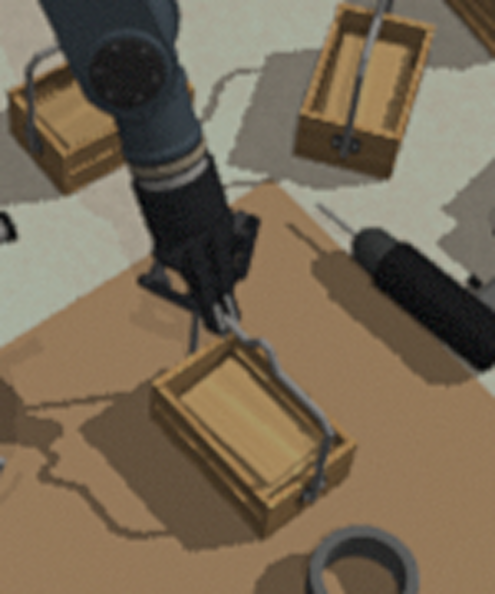

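```bash
python3 -m crank '[{"grip":1,"offset":[-2,0,-3.5],"angular":[0,0,0]},{"grip":1,"offset":[-5,0,-8.7],"angular":[0,0,0]},{"grip":1,"offset":[-10,0,-17.3],"angular":[0,0,0]},{"grip":1,"offset":[-15,0,-26],"angular":[0,0,0]},{"grip":1,"offset":[-20,0,-34.6],"angular":[0,0,0]},{"grip":1,"offset":[-25,0,-43.3],"angular":[0,0,0]},{"grip":1,"offset":[-25,0,-43.3],"angular":[0,0,0]},{"grip":1,"offset":[-25,0,-43.3],"angular":[0,0,0]}]' 110
python3 - <<'E'
from h import *
from station import vision
import cv2
stat()
for n in ["scene","wrist"]:
    s=vision.snapshot(n)["pixels"][:,:,::-1]
    if n=="scene": s=cv2.resize(s[90:270,290:440],None,fx=3.3,fy=3.3,interpolation=cv2.INTER_CUBIC)
    cv2.imwrite(f"pics/{n}4.png",s)
E
```

```text
t: 4.4
tcp_pos: [0.5144, 0.1863, 0.2005]
tool_rot: [-0.012, 0.967, 0.002, 0.256]
force: [-0.5, 0.1, -7.1]
finger_gap: 0.065
t 4.4 tcp [0.5144 0.1863 0.2005] grip [0.5052 0.1861 0.2168] F [-0.53  0.08 -7.06] M [-0.02  1.21 -0.02] gap 0.065 z [ 0.495  0.01  -0.869] y [-0.024  1.    -0.002] q [ 0.19  0.37  2.02 -0.34  0.25 -1.1 ]
```

View pics/wrist4.png

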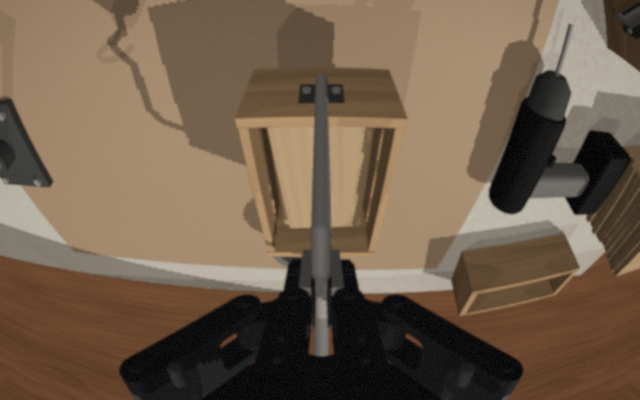

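View pics/scene4.png

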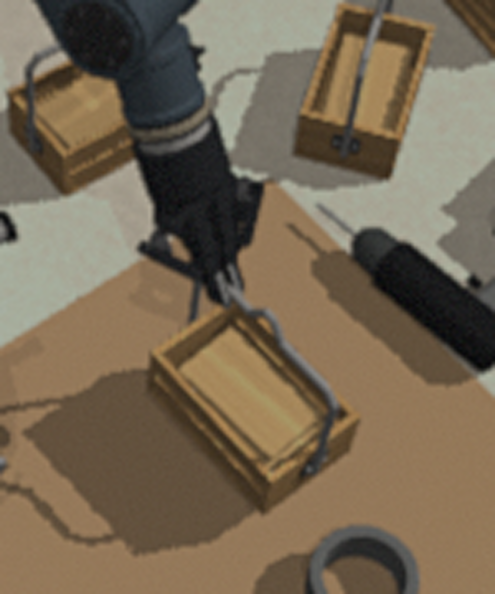

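```bash
python3 -c "
from h import *
plan((.51,.1861,.314),Rt(1.5));plan((.525,-.044,.314),Rt(-4.1))"
```

```text
tcp [0.5193 0.1863 0.2978] offset [-52.4  -0.2 -82.2] ang [-0.14 -0.36 -0.04] t 4.5
tcp [ 0.5343 -0.0447  0.2978] offset [ -60.3 -231.5  -77.2] ang [ 2.64 -0.35  4.82] t 4.5
```

```bash
python3 -m crank '[{"grip":1,"offset":[-5,0,-8],"angular":[0,0,0]},{"grip":1,"offset":[-15,0,-24],"angular":[0,0,0]},{"grip":1,"offset":[-27,0,-42],"angular":[0,0,0]},{"grip":1,"offset":[-40,0,-62],"angular":[0,-0.2,0]},{"grip":1,"offset":[-50,-5,-80],"angular":[0,-0.3,0]},{"grip":1,"offset":[-53,-20,-82],"angular":[0.3,-0.3,0.5]},{"grip":1,"offset":[-54,-40,-82],"angular":[0.5,-0.3,1]},{"grip":1,"offset":[-54,-60,-81],"angular":[0.8,-0.3,1.5]},{"grip":1,"offset":[-55,-80,-81],"angular":[1,-0.3,2]},{"grip":1,"offset":[-56,-100,-80],"angular":[1.3,-0.3,2.4]}]' 110
python3 -c "
from h import *
stat();plan((.525,-.044,.314),Rt(-4.1))"
```

```text
t: 5.5
tcp_pos: [0.5255, 0.0861, 0.2979]
tool_rot: [0.011, 0.966, -0.003, 0.258]
force: [0.7, 0.5, -6.8]
finger_gap: 0.066
t 5.5 tcp [0.5255 0.0861 0.2979] grip [0.5162 0.0863 0.3141] F [ 0.65  0.51 -6.76] M [ 0.03  1.12 -0.03] gap 0.066 z [ 0.499 -0.012 -0.867] y [0.023 1.    0.   ] q [-0.06  0.16  1.95  0.04  0.51 -1.63]
tcp [ 0.5343 -0.0447  0.2978] offset [ -10.2 -130.6    5.9] ang [ 1.39 -0.06  2.4 ] t 5.5
```

```bash
python3 -m crank '[{"grip":1,"offset":[-1,-20,1],"angular":[0.2,0,0.4]},{"grip":1,"offset":[-3,-40,2],"angular":[0.4,0,0.8]},{"grip":1,"offset":[-4,-60,3],"angular":[0.6,0,1.1]},{"grip":1,"offset":[-6,-80,4],"angular":[0.8,0,1.5]},{"grip":1,"offset":[-8,-100,5],"angular":[1,0,1.8]},{"grip":1,"offset":[-9,-115,5.5],"angular":[1.2,0,2.1]},{"grip":1,"offset":[-10,-127,6],"angular":[1.4,0,2.4]},{"grip":1,"offset":[-10,-130,6],"angular":[1.4,0,2.4]},{"grip":1,"offset":[-10,-130,6],"angular":[1.4,0,2.4]},{"grip":1,"offset":[-10,-130,6],"angular":[1.4,0,2.4]}]' 110
python3 - <<'E'
from h import *
from station import vision
import cv2
stat();plan((.525,-.044,.314),Rt(-4.1))
for n in ["scene","top","wrist"]:
    s=vision.snapshot(n); im=s["pixels"][:,:,::-1]; cv2.imwrite(f"pics/{n}5.png",im)
    if n=="wrist": np.savez("w5.npz",**{k:s[k] for k in("R","t","intrinsics")})
    if n=="scene": cv2.imwrite("pics/s5.png",cv2.resize(im[145:265,230:380],None,fx=5,fy=5,interpolation=cv2.INTER_CUBIC))
    if n=="top": cv2.imwrite("pics/t5.png",cv2.resize(im[100:220,310:460],None,fx=5,fy=5,interpolation=cv2.INTER_CUBIC))
E
```

```text
t: 6.5
tcp_pos: [0.535, -0.0427, 0.2986]
tool_rot: [0.034, 0.965, -0.009, 0.259]
force: [-1.2, -0.2, -6.4]
finger_gap: 0.063
t 6.5 tcp [ 0.535  -0.0427  0.2986] grip [ 0.5257 -0.042   0.3148] F [-1.22 -0.17 -6.4 ] M [0.11 1.18 0.05] gap 0.063 z [ 0.5   -0.035 -0.865] y [0.071 0.997 0.001] q [-0.37  0.16  1.95  0.29  0.55 -2.09]
tcp [ 0.5343 -0.0447  0.2978] offset [ 0.9 -2.1  0.4] ang [ 0.07  0.08 -0.  ] t 6.5
```

View pics/wrist5.png

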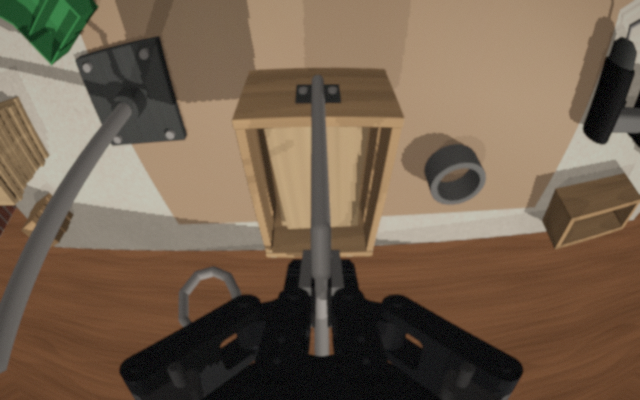

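View pics/s5.png

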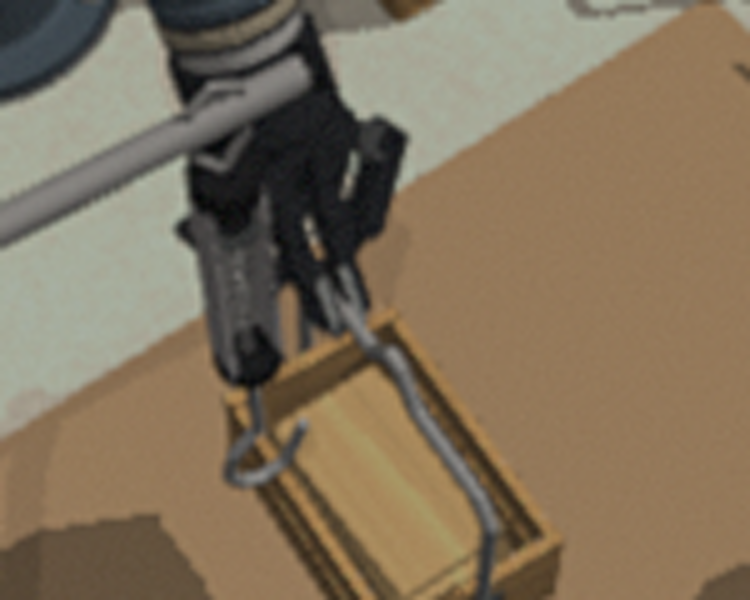

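View pics/t5.png

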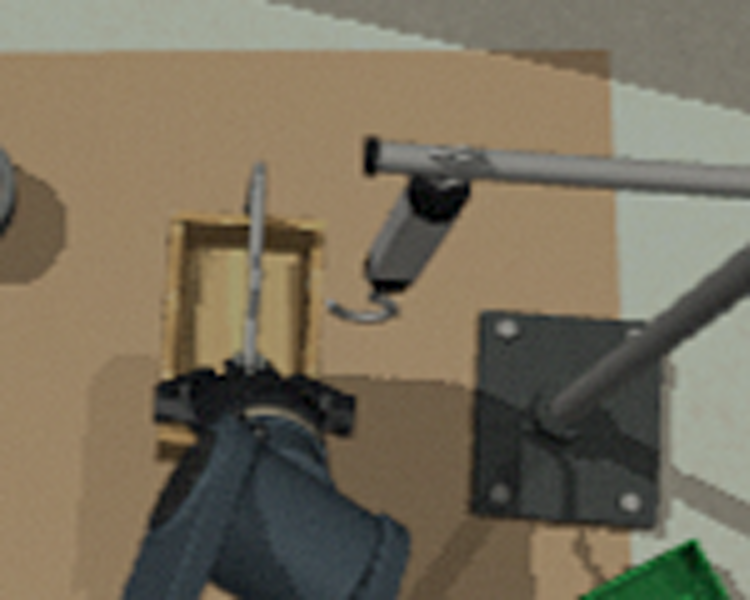

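Run:
```python
from h import *
o=lambda x,y,k,a,b:np.array([x+a/k-.5+.5/k,y+b/k-.5+.5/k])
S=lambda a,b:o(230,145,5,a,b); T=lambda a,b:o(310,100,5,a,b)
print("far corner",tri([("scene",S(489,524)),("top",T(260,166))]))
print("peak",tri([("scene",S(394,353)),("top",T(253,290))]))
print("hooktip",tri([("scene",S(303,424)),("top",T(332,303))]))
c,s=np.cos(np.radians(-4.1)),np.sin(np.radians(-4.1))
g=np.array([.5257,-.042,.3148])
for pitch in (0,2,4):
  a=np.radians(pitch)
  def P(x,z): X=x*np.cos(a)+z*np.sin(a); Z=z*np.cos(a)-x*np.sin(a); return g+np.array([c*X,s*X,Z])
  for n,q in (("peak",P(.0525,.02)),("far",P(.140,0))):
    a1=proj("scene",q);a2=proj("top",q); print(pitch,n,q.round(4),((a1+.5-.1-[230,145])*5).round(0),((a2+.5-.1-[310,100])*5).round(0))
```

```text
far corner (array([ 0.67193696, -0.05129543,  0.30175498]), array([-0.08513554,  0.01249704, -0.10104115, -0.05923188]))
peak (array([ 0.57921936, -0.04138322,  0.33121419]), array([-0.41087325,  0.05470101, -0.46590835, -0.26881487]))
hooktip (array([ 0.57549025, -0.09537583,  0.31155969]), array([-0.34226658,  0.03911612, -0.39511634, -0.22295564]))
0 peak [ 0.5781 -0.0458  0.3348] [383. 353.] [258. 289.]
0 far [ 0.6653 -0.052   0.3148] [480. 504.] [263. 169.]
2 peak [ 0.5787 -0.0458  0.333 ] [384. 356.] [258. 289.]
2 far [ 0.6653 -0.052   0.3099] [479. 508.] [262. 171.]
4 peak [ 0.5793 -0.0458  0.3311] [385. 358.] [258. 289.]
4 far [ 0.665 -0.052  0.305] [479. 512.] [261. 174.]
```

Run:
```python
import cv2
im=cv2.imread("pics/scene5.png"); cv2.imwrite("pics/s5b.png",cv2.resize(im[205:255,270:335],None,fx=12,fy=12,interpolation=cv2.INTER_LANCZOS4))
im=cv2.imread("pics/top5.png"); cv2.imwrite("pics/t5b.png",cv2.resize(im[130:180,345:395],None,fx=12,fy=12,interpolation=cv2.INTER_LANCZOS4))
```

```text
(no output)
```

View pics/s5b.png

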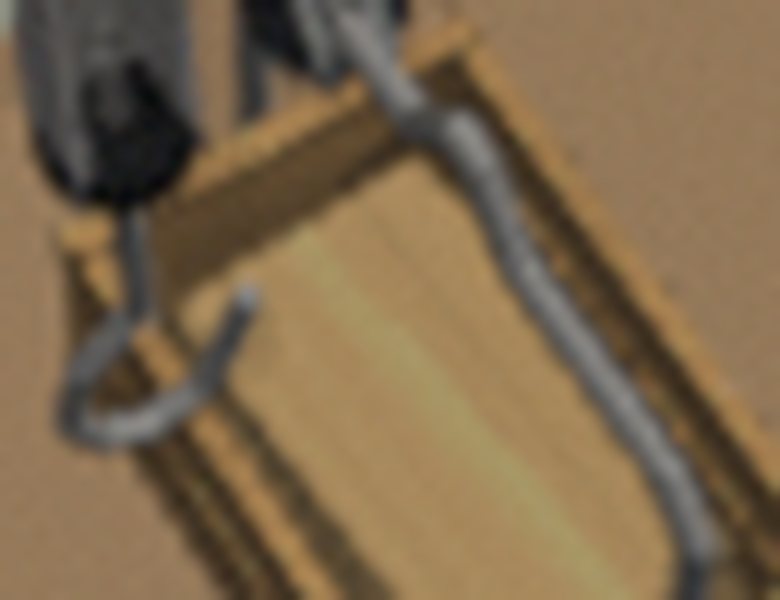

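View pics/t5b.png

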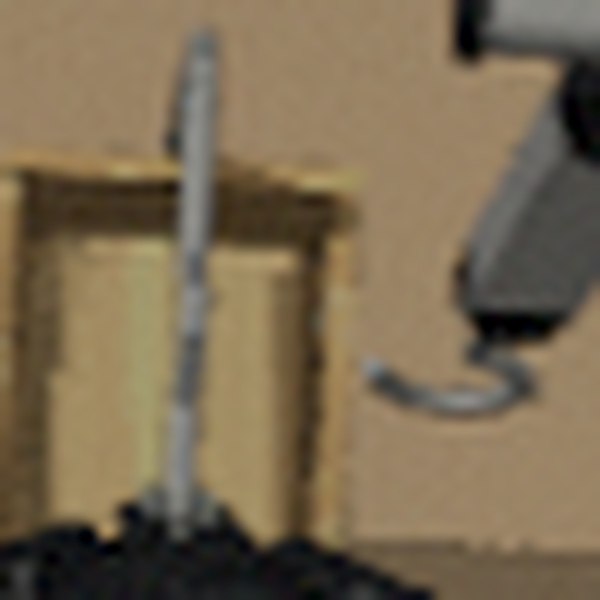

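Run:
```python
from h import *
o=lambda x,y,k,a,b:np.array([x+a/k-.5+.5/k,y+b/k-.5+.5/k])
S=lambda a,b:o(270,205,12,a,b); T=lambda a,b:o(345,130,12,a,b)
print("peak",tri([("scene",S(465,135)),("top",T(193,318))]))
print("tip",tri([("scene",S(248,297)),("top",T(375,368))]))
print("farcorner",tri([("scene",S(702,545)),("top",T(205,38))]))
print("shank",tri([("scene",S(138,320)),("top",T(484,350))]))
c=wcam("w5.npz")
for P in [(.572,-.118,.289),(.579,-.0414,.334)]: print(wproj(c,P))
```

```text
peak (array([ 0.58268617, -0.04337837,  0.33544108]), array([-0.14537643,  0.019366  , -0.1650993 , -0.09526609]))
tip (array([ 0.5753131 , -0.09499212,  0.31147877]), array([-0.26491365,  0.03030051, -0.30576281, -0.1725545 ]))
farcorner (array([ 0.67326368, -0.05084475,  0.30007312]), array([-0.26529205,  0.03903424, -0.3150397 , -0.18475532]))
shank (array([ 0.57518232, -0.12144639,  0.33150458]), array([-0.32309973,  0.03408773, -0.37513652, -0.20947319]))
[213.79264989 280.88485071]
[326.29421439 350.55915743]
```

Run:
```python
import cv2,numpy as np
a=cv2.imread("pics/wrist3.png");b=cv2.imread("pics/wrist5.png")
f=lambda im:cv2.resize(im[60:270,220:420],None,fx=2,fy=2.8,interpolation=cv2.INTER_CUBIC)
cv2.imwrite("pics/w35.png",np.hstack([f(a),f(b)]))
from h import *
c=wcam("w5.npz"); cc,s=np.cos(np.radians(-4.1)),np.sin(np.radians(-4.1))
g=np.array([.5257,-.042,.3148])
for pitch in (0,2,4,6):
  al=np.radians(pitch)
  def P(x,y,z):
    x+=.0525;z-=.170; X=x*np.cos(al)+z*np.sin(al); Z=z*np.cos(al)-x*np.sin(al); return g+np.array([cc*X-s*y,s*X+cc*y,Z])
  print(pitch,[wproj(c,P(*q)).round(1).tolist() for q in [(-.085,.055,.072),(-.085,-.055,.072),(.085,.055,.072),(.085,-.055,.072),(-.085,.055,0),(-.085,-.055,0)]])
```

```text
0 [[406.7, 113.8], [231.7, 113.8], [373.1, 257.1], [266.2, 257.0], [387.2, 67.2], [251.9, 67.2]]
2 [[408.1, 110.2], [230.4, 110.3], [373.2, 251.4], [266.2, 251.3], [388.3, 61.3], [250.8, 61.3]]
4 [[409.4, 106.8], [229.0, 106.9], [373.2, 245.7], [266.1, 245.6], [389.5, 55.4], [249.6, 55.5]]
6 [[410.9, 103.4], [227.5, 103.5], [373.3, 240.0], [266.0, 239.9], [390.7, 49.5], [248.4, 49.6]]
```

View pics/w35.png

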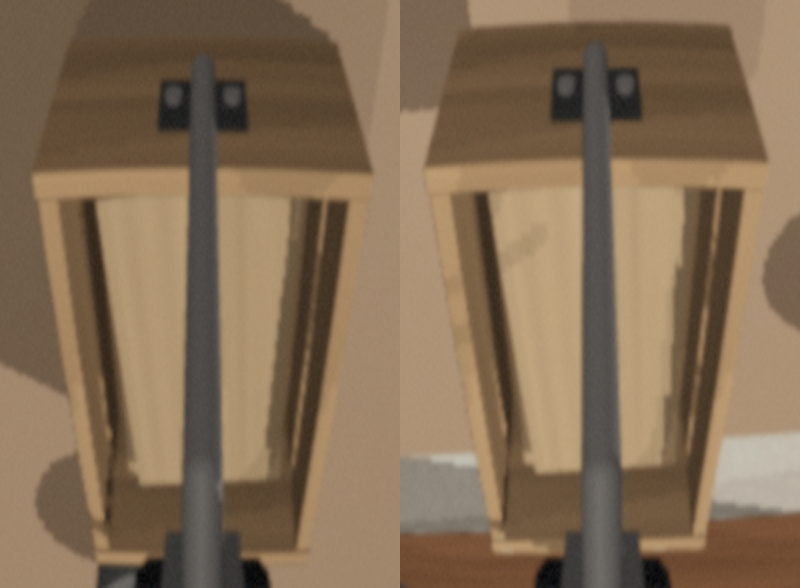

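```bash
python3 -c "
from h import *
stat();plan((.5201,-.088,.308),Rt(-4.1,32.5))"
```

```text
t 6.65 tcp [ 0.5355 -0.0426  0.2992] grip [ 0.5261 -0.0419  0.3154] F [ 0.05 -0.12 -6.67] M [ 0.06  1.22 -0.07] gap 0.063 z [ 0.501 -0.035 -0.865] y [0.07  0.998 0.001] q [-0.37  0.16  1.95  0.29  0.55 -2.09]
tcp [ 0.5301 -0.0887  0.2922] offset [  5.3 -46.4   4.9] ang [ 0.07 -2.33  0.04] t 6.65
```

```bash
python3 -m crank '[{"grip":1,"offset":[1,-4,0.5],"angular":[0,-0.3,0]},{"grip":1,"offset":[1.5,-10,1],"angular":[0,-0.7,0]},{"grip":1,"offset":[2.5,-18,2],"angular":[0,-1,0]},{"grip":1,"offset":[3.5,-27,3],"angular":[0,-1.5,0]},{"grip":1,"offset":[4,-35,4],"angular":[0,-2,0]},{"grip":1,"offset":[5,-41,5],"angular":[0,-2.3,0]},{"grip":1,"offset":[5,-45,5],"angular":[0,-2.3,0]},{"grip":1,"offset":[5,-46,5],"angular":[0,-2.3,0]},{"grip":1,"offset":[5,-46,5],"angular":[0,-2.3,0]},{"grip":1,"offset":[5,-46,5],"angular":[0,-2.3,0]}]' 110
cat > look.py <<'E'
import sys
from h import *
from station import vision
import cv2
k=sys.argv[1]; stat()
for n in ["scene","top","wrist"]:
    s=vision.snapshot(n); im=s["pixels"][:,:,::-1]; cv2.imwrite(f"pics/{n}{k}.png",im)
    if n=="wrist": np.savez(f"w{k}.npz",**{k:s[k] for k in("R","t","intrinsics")}); cv2.imwrite(f"pics/w{k}.png",im)
    if n=="scene": cv2.imwrite(f"pics/s{k}.png",cv2.resize(im[205:255,260:325],None,fx=12,fy=12,interpolation=cv2.INTER_LANCZOS4))
    if n=="top": cv2.imwrite(f"pics/t{k}.png",cv2.resize(im[130:180,355:405],None,fx=12,fy=12,interpolation=cv2.INTER_LANCZOS4))
E
python3 look.py 6
```

```text
t: 7.65
tcp_pos: [0.5308, -0.0888, 0.2927]
tool_rot: [0.034, 0.959, -0.01, 0.28]
force: [0.3, 0.2, -7.5]
finger_gap: 0.062
t 7.65 tcp [ 0.5308 -0.0888  0.2927] grip [ 0.5208 -0.0881  0.3085] F [ 0.34  0.18 -7.52] M [ 0.19  1.23 -0.03] gap 0.062 z [ 0.536 -0.038 -0.843] y [0.071 0.997 0.   ] q [-0.5   0.17  1.98  0.48  0.51 -2.36]
```

View pics/s6.png

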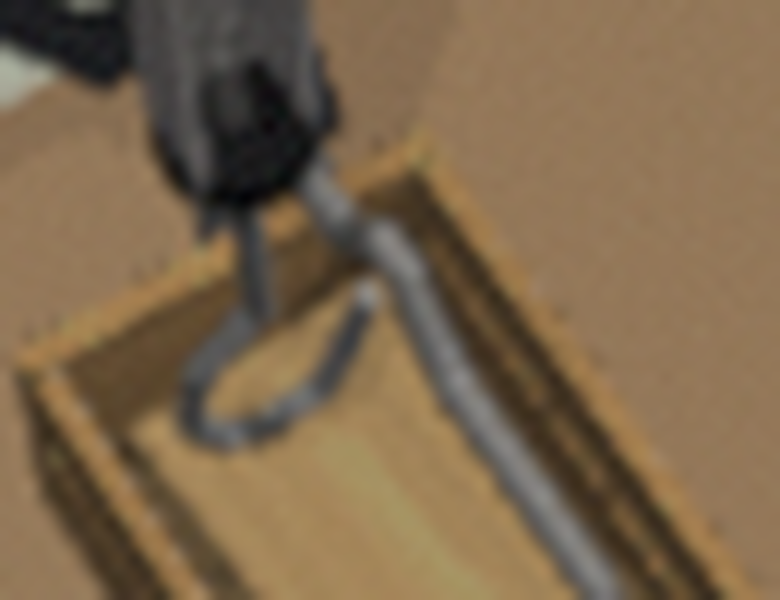

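View pics/t6.png

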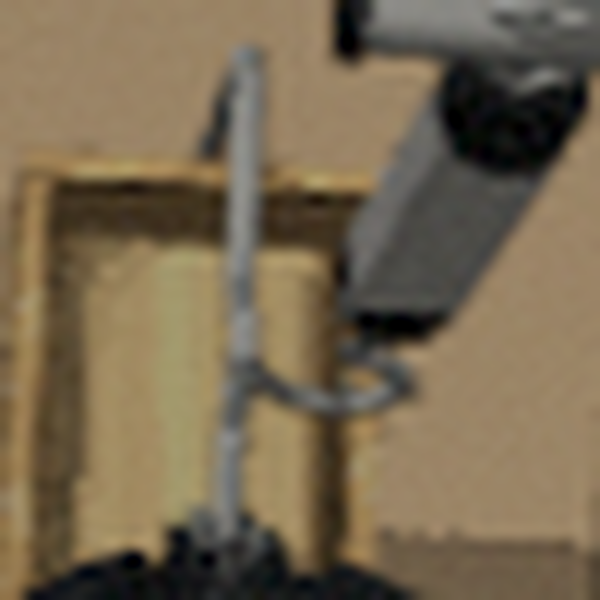

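View pics/w6.png

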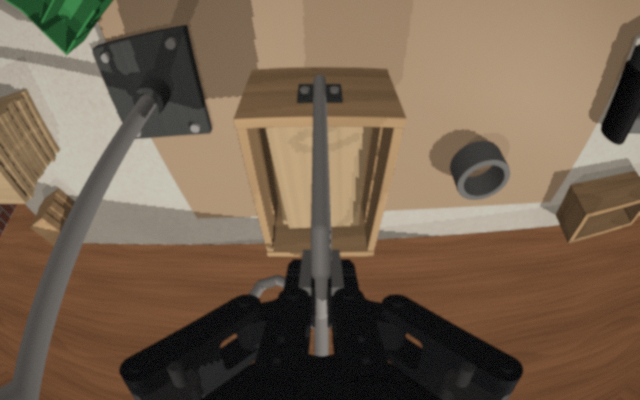

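```bash
cat > tri2.py <<'E'
from h import *
o=lambda x,y,k,a,b:np.array([x+a/k-.5+.5/k,y+b/k-.5+.5/k])
S=lambda a,b:o(260,205,12,a,b); T=lambda a,b:o(355,130,12,a,b)
E
python3 - <<'E'
from tri2 import *
print("peak",tri([("scene",S(388,242)),("top",T(240,345))]))
print("tip",tri([("scene",S(369,296)),("top",T(252,368))]))
print("shank",tri([("scene",S(257,318)),("top",T(362,350))]))
q=np.array([.5735,-.119,.289])
c,s=np.cos(np.radians(-4.1)),np.sin(np.radians(-4.1))
for dy,z in ((.024,.0225),(.034,.044),(.034,.04),(.010,.036),(0,0)):
    p=q+[-s*dy,c*dy,z]; print(dy,z,p,((proj("scene",p)+.46-[260,205])*12).round(),((proj("top",p)+.46-[355,130])*12).round())
E
```

```text
peak (array([ 0.57633933, -0.08905277,  0.33056365]), array([-0.08736167,  0.01018819, -0.10045158, -0.05684017]))
tip (array([ 0.57522225, -0.0944697 ,  0.31123214]), array([-0.19428043,  0.02225165, -0.22419955, -0.12654831]))
shank (array([ 0.57491472, -0.1212118 ,  0.33175579]), array([-0.22985738,  0.02425662, -0.26681857, -0.14899411]))
0.024 0.0225 [ 0.57521594 -0.09506142  0.3115    ] [364. 297.] [252. 366.]
0.034 0.044 [ 0.57593091 -0.08508701  0.333     ] [401. 225.] [225. 343.]
0.034 0.04 [ 0.57593091 -0.08508701  0.329     ] [402. 234.] [223. 347.]
0.01 0.036 [ 0.57421497 -0.10902559  0.325     ] [303. 299.] [310. 357.]
0 0 [ 0.5735 -0.119   0.289 ] [272. 402.] [327. 393.]
```

```bash
python3 -c "
from h import *
stat();plan((.5188,-.1078,.3045),Rt(-4.1,32.5))"
```

```text
t 7.8 tcp [ 0.5308 -0.0888  0.2927] grip [ 0.5207 -0.0881  0.3084] F [-0.08  0.64 -6.58] M [ 0.1   1.23 -0.  ] gap 0.063 z [ 0.536 -0.038 -0.843] y [0.071 0.997 0.   ] q [-0.5   0.17  1.98  0.48  0.51 -2.36]
tcp [ 0.5288 -0.1085  0.2887] offset [  2.6 -19.8   3. ] ang [0.04 0.01 0.02] t 7.8
```

```bash
cat > kin.py <<'E'
from h import *
D=[([1.13648836,.528474029,1.43394709,0,1.18139850,-.178514926],[.15779476,.60398793,.23031456],[.127549673,.991831559,-.00106,-.00034]),
([1.14,.42,1.28,0,1.42,-.18],[.1593,.6075,.348],None),
([.35,.09,1.98,-.3,.59,-1.05],[.4305,.2218,.3129],[-.016,.966,-.002,.257]),
([.21,.24,2.07,-.28,.33,-1.14],[.4677,.187,.2404],[-.013,.966,.004,.257]),
([.19,.47,2.07,-.77,.12,-.66],[.516,.1875,.1536],[-.013,.966,.003,.259]),
([.19,.37,2.02,-.34,.25,-1.10],[.5144,.1863,.2005],[-.012,.967,.002,.256]),
([-.06,.16,1.95,.04,.51,-1.63],[.5255,.0861,.2979],[.011,.966,-.003,.258]),
([-.37,.16,1.95,.29,.55,-2.09],[.535,-.0427,.2986],[.034,.965,-.009,.259]),
([-.5,.17,1.98,.48,.51,-2.36],[.5308,-.0888,.2927],[.034,.959,-.01,.28])]
Z=lambda a:Rn.from_euler('z',a).as_matrix(); Y=lambda a:Rn.from_euler('y',a).as_matrix()
def fk(q,g):
    h,a1,L1,e,L2,Lt=g
    A=Z(q[0]);B=A@Y(q[1]);C=B@Y(q[2]);E=C@Z(q[3])@Y(q[4])@Z(q[5])
    p=np.array([0,0,h])+A@[a1,0,0]+B@[0,0,L1]+C@[e,0,L2]+E@[0,0,Lt]
    return p,E
if __name__=="__main__":
    f=lambda g:np.concatenate([(fk(q,g)[0]-p)*(5 if i==0 else 1) for i,(q,p,_) in enumerate(D)])
    r=least_squares(lambda g:np.concatenate([f(g),.02*(g-[.2,0,.4,0,.4,.25])]),[.2,0,.4,0,.4,.25]); print(r.x.round(4)); print((f(r.x)*1000).reshape(-1,3).round(1)); np.save("g.npy",r.x)
    M=[ (fk(q,r.x)[1].T@Rn.from_quat(o).as_matrix()) for q,p,o in D if o is not None]
    for m in M: print(np.degrees(Rn.from_matrix(m).as_rotvec()).round(1))
E
python3 kin.py
```

```text
[0.256  0.0162 0.5759 0.1064 0.3777 0.2804]
[[ 5.037e+02 -2.332e+02  9.000e-01]
 [ 9.870e+01 -4.610e+01 -6.000e-01]
 [ 3.790e+01 -9.990e+01  1.000e-01]
 [ 2.430e+01 -1.078e+02 -1.300e+00]
 [ 1.940e+01 -1.083e+02  1.200e+00]
 [ 2.250e+01 -1.066e+02  7.000e-01]
 [-8.900e+00 -1.116e+02 -1.600e+00]
 [-4.400e+01 -1.028e+02 -2.500e+00]
 [-5.310e+01 -1.001e+02 -4.000e-01]]
[-0.  0. 90.]
[-0.1  0.5 90.2]
[-0.   0.  89.7]
[ 0.  -0.2 89.8]
[-0.1  0.2 90.1]
[ 0.   0.1 89.5]
[ 0.3 -0.1 90.5]
[-0.2  0.2 89.8]
```

```bash
python3 - <<'E'
s=open("kin.py").read()
s=s.replace("h,a1,L1,e,L2,Lt=g","h,a1,L1,e,L2,Lt,b=g").replace("A@[a1,0,0]","A@[a1,b,0]").replace(".4,.25]",".4,.25,0]")
open("kin.py","w").write(s)
E
python3 kin.py
cat > ik.py <<'E'
from kin import *
from station import manip
g=np.load("g.npy"); q0=manip.sense()["q"]
p,E=fk(q0,g); print("fk err mm",((p-manip.sense()["tcp_pos"])*1000).round(1))
for grip,yaw,lean in [((.5188,-.1078,.3045),-4.1,32.5),((.518,-.118,.268),-4.1,32.5),((.518,-.118,.222),-4.1,32.5),((.518,-.118,.222),-4.1,30),((.518,-.118,.222),-4.1,27),((.518,-.118,.222),-8,30),((.518,-.118,.222),-12,30)]:
    R=Rt(yaw,lean); t=np.array(grip)+.0187*R[:,2]
    def f(q):
        p,E=fk(q,g); return np.concatenate([(p-t)*10,Rn.from_matrix((E@Z(np.pi/2)).T@R).as_rotvec()])
    r=least_squares(f,q0); print(grip,yaw,lean,r.x.round(2),r.cost.round(5))
E
python3 ik.py
```

```text
[0.2645 0.0064 0.5842 0.1102 0.3852 0.2899 0.1108]
[[ 0.7 -0.5 -0.5]
 [-1.7  0.9  1.2]
 [ 0.7  2.8  1.7]
 [ 1.2 -0.3 -0.9]
 [-1.6 -0.3  0.4]
 [ 2.   1.5  0.6]
 [-1.5 -0.9 -0.3]
 [-2.9  1.7 -1.2]
 [ 1.5 -1.2  1. ]]
[-0.  0. 90.]
[-0.1  0.5 90.2]
[-0.   0.  89.7]
[ 0.  -0.2 89.8]
[-0.1  0.2 90.1]
[ 0.   0.1 89.5]
[ 0.3 -0.1 90.5]
[-0.2  0.2 89.8]
fk err mm [-1.6 -1.1 -0.9]
(0.5188, -0.1078, 0.3045) -4.1 32.5 [-0.55  0.18  1.98  0.51  0.52 -2.44] 0.0
(0.518, -0.118, 0.268) -4.1 32.5 [-0.57  0.25  2.03  0.65  0.44 -2.61] 0.0
(0.518, -0.118, 0.222) -4.1 32.5 [-0.57  0.34  2.09  0.93  0.33 -2.9 ] 0.0
(0.518, -0.118, 0.222) -4.1 30 [-0.56  0.34  2.06  0.73  0.36 -2.7 ] 0.0
(0.518, -0.118, 0.222) -4.1 27 [-0.54  0.34  2.02  0.55  0.41 -2.51] 0.0
(0.518, -0.118, 0.222) -8 30 [-0.54  0.34  2.06  0.67  0.32 -2.56] 0.0
(0.518, -0.118, 0.222) -12 30 [-0.51  0.34  2.06  0.57  0.28 -2.39] 0.0
```

```bash
python3 -c "
from h import *
plan((.5186,-.106,.3057),Rt(-6,31))"
```

```text
tcp [ 0.5282 -0.107   0.2897] offset [  2.7 -18.4   1.8] ang [1.04 1.51 1.63] t 7.8
```

```bash
python3 -m crank '[{"grip":1,"offset":[0.3,-2,0],"angular":[0.1,0.2,0.2]},{"grip":1,"offset":[0.7,-5,0.3],"angular":[0.3,0.4,0.4]},{"grip":1,"offset":[1.1,-8,0.6],"angular":[0.5,0.6,0.7]},{"grip":1,"offset":[1.6,-11,1],"angular":[0.7,0.9,1]},{"grip":1,"offset":[2,-14,1.3],"angular":[0.8,1.2,1.3]},{"grip":1,"offset":[2.4,-16.5,1.6],"angular":[1,1.4,1.5]},{"grip":1,"offset":[2.7,-18.2,1.8],"angular":[1,1.5,1.6]},{"grip":1,"offset":[2.7,-18.4,1.8],"angular":[1,1.5,1.6]},{"grip":1,"offset":[2.7,-18.4,1.8],"angular":[1,1.5,1.6]},{"grip":1,"offset":[2.7,-18.4,1.8],"angular":[1,1.5,1.6]}]' 110
python3 look.py 7
```

```text
t: 8.8
tcp_pos: [0.5281, -0.1072, 0.2896]
tool_rot: [0.05, 0.962, -0.014, 0.267]
force: [-0.1, -0.2, -7.4]
finger_gap: 0.062
t 8.8 tcp [ 0.5281 -0.1072  0.2896] grip [ 0.5185 -0.1063  0.3056] F [-0.07 -0.18 -7.37] M [ 0.14  1.21 -0.02] gap 0.062 z [ 0.512 -0.053 -0.857] y [0.104 0.995 0.   ] q [-0.53  0.18  1.97  0.43  0.54 -2.32]
```

View pics/s7.png

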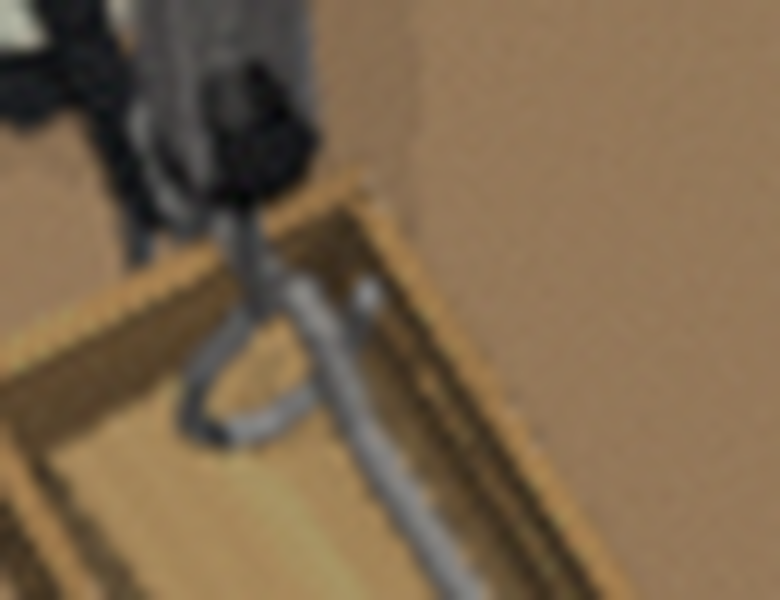

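View pics/t7.png

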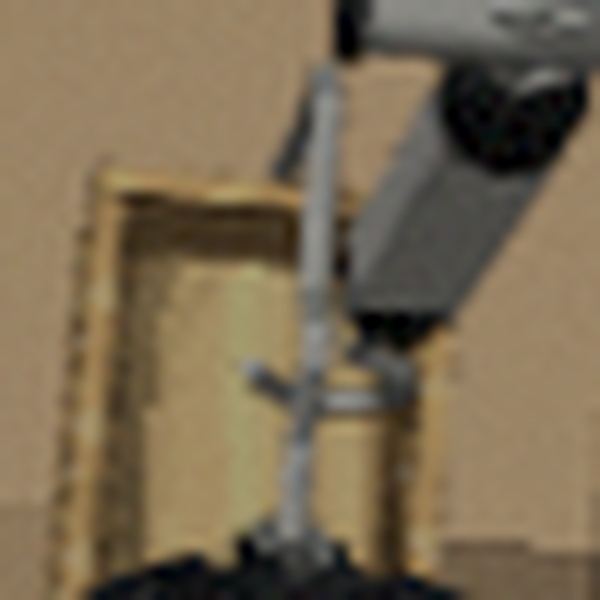

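```bash
python3 -c "
from h import *
plan((.5180,-.113,.2817),Rt(-6,31));plan((.5178,-.1158,.2717),Rt(-6,31))"
```

```text
tcp [ 0.5276 -0.114   0.2657] offset [12.2 -6.8 20.6] ang [0.03 0.01 0.01] t 8.95
tcp [ 0.5274 -0.1168  0.2557] offset [17.3 -9.6 29.3] ang [0.03 0.01 0.01] t 8.95
```

```bash
python3 -m crank '[{"grip":1,"offset":[0.8,-0.5,1.5],"angular":[0,0,0]},{"grip":1,"offset":[2,-1.2,3.5],"angular":[0,0,0]},{"grip":1,"offset":[3.5,-2,6],"angular":[0,0,0]},{"grip":1,"offset":[5,-3,8.5],"angular":[0,0,0]},{"grip":1,"offset":[6.6,-4,11.2],"angular":[0,0,0]},{"grip":1,"offset":[8.2,-5,14],"angular":[0,0,0]},{"grip":1,"offset":[10,-6,17],"angular":[0,0,0]},{"grip":1,"offset":[11.4,-6.6,19.5],"angular":[0,0,0]},{"grip":1,"offset":[12.2,-6.8,20.6],"angular":[0,0,0]},{"grip":1,"offset":[12.2,-6.8,20.6],"angular":[0,0,0]}]' 110
python3 look.py 8
```

```text
t: 9.95
tcp_pos: [0.5275, -0.1141, 0.2654]
tool_rot: [0.05, 0.962, -0.014, 0.267]
force: [0.6, 0.0, -7.5]
finger_gap: 0.061
t 9.95 tcp [ 0.5275 -0.1141  0.2654] grip [ 0.5179 -0.1131  0.2814] F [ 0.61  0.   -7.47] M [0.13 1.21 0.  ] gap 0.061 z [ 0.512 -0.053 -0.857] y [0.104 0.995 0.001] q [-0.55  0.22  2.    0.5   0.47 -2.41]
```

View pics/s8.png

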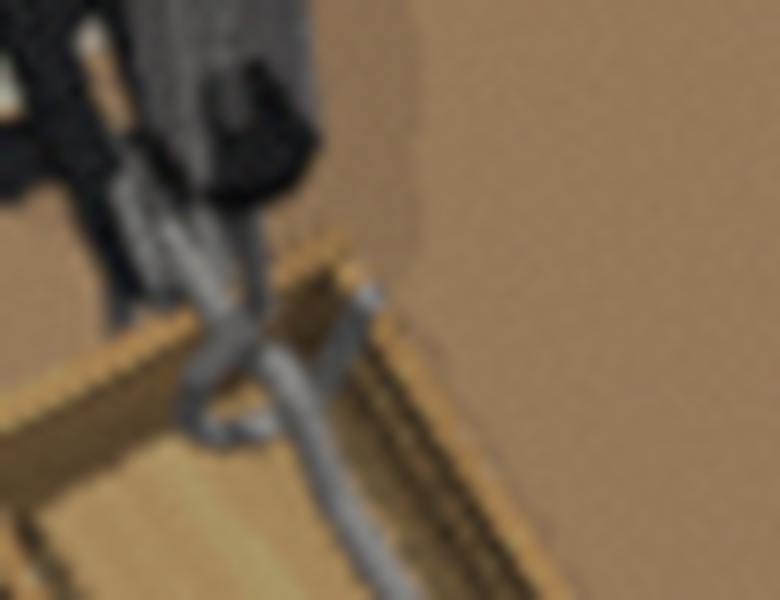

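View pics/t8.png

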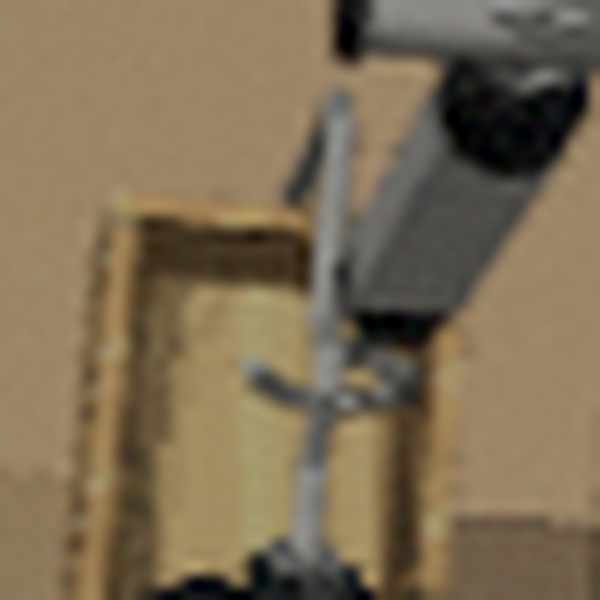

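```bash
python3 -m crank '[{"grip":1,"offset":[0.5,-0.4,0.9],"angular":[0,0,0]},{"grip":1,"offset":[1,-0.8,1.8],"angular":[0,0,0]},{"grip":1,"offset":[1.5,-1.2,2.6],"angular":[0,0,0]},{"grip":1,"offset":[2,-1.6,3.5],"angular":[0,0,0]},{"grip":1,"offset":[2.5,-2,4.3],"angular":[0,0,0]},{"grip":1,"offset":[3,-2.3,5.2],"angular":[0,0,0]},{"grip":1,"offset":[3.5,-2.5,6.1],"angular":[0,0,0]},{"grip":1,"offset":[4,-2.5,6.9],"angular":[0,0,0]},{"grip":1,"offset":[4.5,-2.5,7.8],"angular":[0,0,0]},{"grip":1,"offset":[5,-2.5,8.7],"angular":[0,0,0]}]' 110
python3 look.py 9
```

```text
t: 11.1
tcp_pos: [0.5275, -0.1166, 0.2556]
tool_rot: [0.05, 0.962, -0.014, 0.267]
force: [0.2, 0.1, -6.5]
finger_gap: 0.064
t 11.1 tcp [ 0.5275 -0.1166  0.2556] grip [ 0.5179 -0.1156  0.2716] F [ 0.25  0.14 -6.46] M [0.13 1.18 0.04] gap 0.064 z [ 0.512 -0.053 -0.857] y [0.104 0.995 0.   ] q [-0.55  0.24  2.01  0.54  0.45 -2.45]
```

View pics/s9.png

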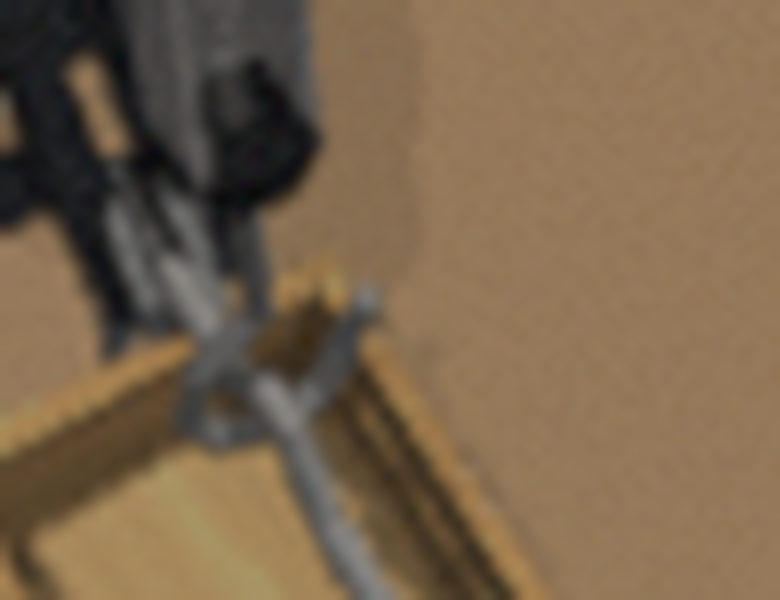

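View pics/t9.png

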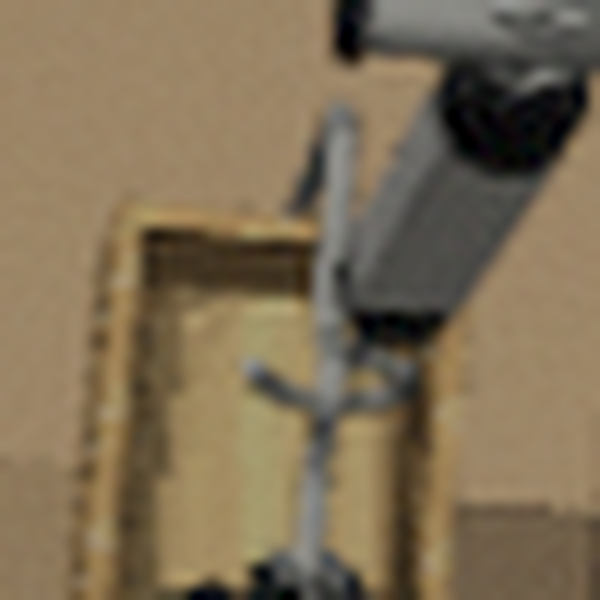

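```bash
python3 -m crank '[{"grip":1,"offset":[0.4,0,0.7],"angular":[0,0,0]},{"grip":1,"offset":[0.8,0,1.4],"angular":[0,0,0]},{"grip":1,"offset":[1.2,0,2.1],"angular":[0,0,0]},{"grip":1,"offset":[1.6,0,2.7],"angular":[0,0,0]},{"grip":1,"offset":[2.1,0,3.4],"angular":[0,0,0]},{"grip":1,"offset":[2.5,0,4.1],"angular":[0,0,0]},{"grip":1,"offset":[2.9,0,4.8],"angular":[0,0,0]},{"grip":1,"offset":[3.3,0,5.5],"angular":[0,0,0]},{"grip":1,"offset":[3.7,0,6.2],"angular":[0,0,0]},{"grip":1,"offset":[4.1,0,6.9],"angular":[0,0,0]}]' 110
python3 look.py 10
```

```text
t: 12.25
tcp_pos: [0.5276, -0.1167, 0.2476]
tool_rot: [0.05, 0.962, -0.014, 0.267]
force: [-0.5, 0.4, -5.4]
finger_gap: 0.061
t 12.25 tcp [ 0.5276 -0.1167  0.2476] grip [ 0.518  -0.1157  0.2637] F [-0.52  0.44 -5.45] M [ 0.21  1.15 -0.01] gap 0.061 z [ 0.513 -0.054 -0.857] y [0.104 0.995 0.   ] q [-0.55  0.26  2.02  0.57  0.43 -2.49]
```

View pics/s10.png

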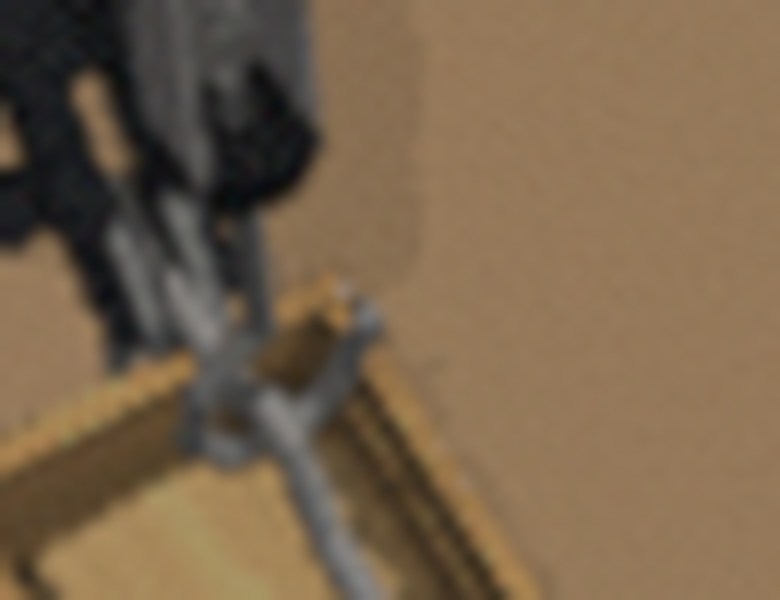

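View pics/t10.png

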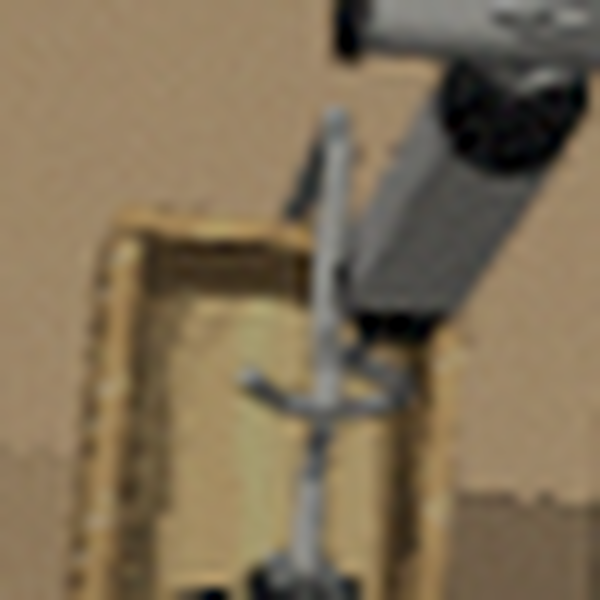

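```bash
python3 -m crank '[{"grip":1,"offset":[0.5,0,0.9],"angular":[0,0,0]},{"grip":1,"offset":[1,0,1.7],"angular":[0,0,0]},{"grip":1,"offset":[1.5,0,2.6],"angular":[0,0,0]},{"grip":1,"offset":[2.1,0,3.4],"angular":[0,0,0]},{"grip":1,"offset":[2.6,0,4.3],"angular":[0,0,0]},{"grip":1,"offset":[3.1,0,5.1],"angular":[0,0,0]},{"grip":1,"offset":[3.6,0,6],"angular":[0,0,0]},{"grip":1,"offset":[4.1,0,6.9],"angular":[0,0,0]},{"grip":1,"offset":[4.6,0,7.7],"angular":[0,0,0]},{"grip":1,"offset":[5.2,0,8.6],"angular":[0,0,0]}]' 110
python3 look.py 11
```

```text
t: 13.4
tcp_pos: [0.5277, -0.1167, 0.2376]
tool_rot: [0.05, 0.962, -0.014, 0.267]
force: [-0.6, 0.1, -4.7]
finger_gap: 0.066
t 13.4 tcp [ 0.5277 -0.1167  0.2376] grip [ 0.5181 -0.1157  0.2537] F [-0.61  0.08 -4.7 ] M [ 0.15  1.   -0.02] gap 0.066 z [ 0.513 -0.054 -0.857] y [0.104 0.995 0.   ] q [-0.55  0.28  2.03  0.61  0.4  -2.53]
```

View pics/s11.png

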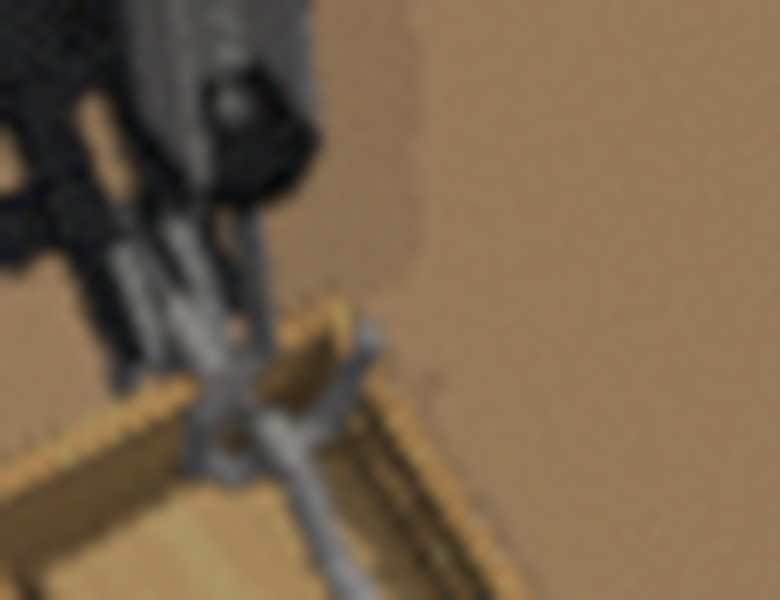

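View pics/t11.png

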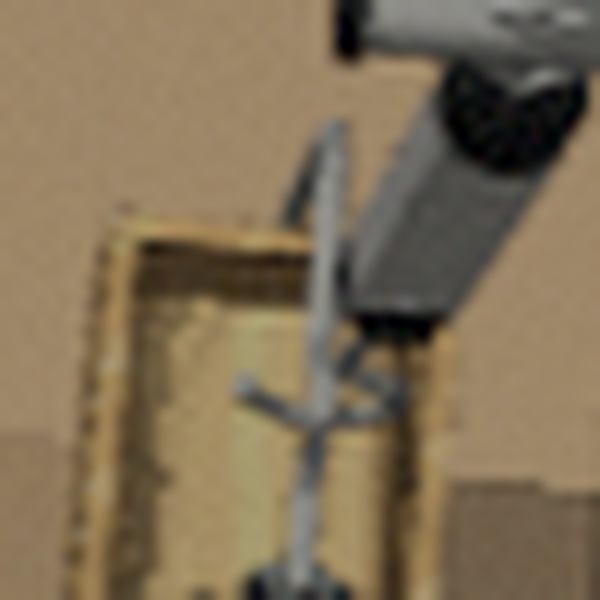

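View pics/w11.png

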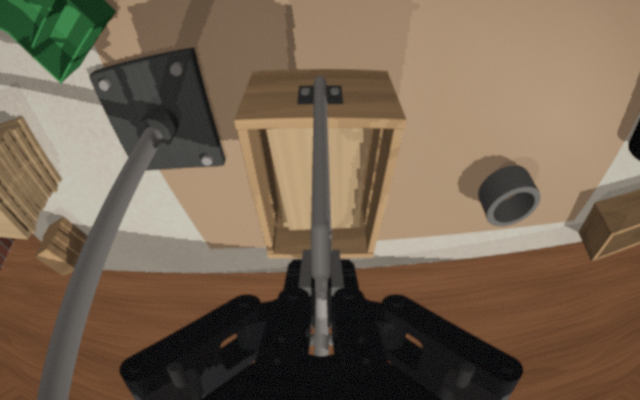

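```bash
for i in 1 2; do python3 -m crank '[{"grip":1,"offset":[0.5,0,0.9],"angular":[0,0,0]},{"grip":1,"offset":[1,0,1.7],"angular":[0,0,0]},{"grip":1,"offset":[1.5,0,2.6],"angular":[0,0,0]},{"grip":1,"offset":[2.1,0,3.4],"angular":[0,0,0]},{"grip":1,"offset":[2.6,0,4.3],"angular":[0,0,0]},{"grip":1,"offset":[3.1,0,5.1],"angular":[0,0,0]},{"grip":1,"offset":[3.6,0,6],"angular":[0,0,0]},{"grip":1,"offset":[4.1,0,6.9],"angular":[0,0,0]},{"grip":1,"offset":[4.6,0,7.7],"angular":[0,0,0]},{"grip":1,"offset":[5.2,0,8.6],"angular":[0,0,0]}]' 110; python3 -c "
from h import *
stat()"; done
for i in 1 2 3 4; do python3 -m crank '[{"grip":1,"offset":[0,0,0],"angular":[0,0,0]}]' 110 | grep force; done
python3 look.py 12
```

```text
t: 14.55
tcp_pos: [0.5277, -0.1167, 0.2276]
tool_rot: [0.05, 0.962, -0.014, 0.267]
force: [-1.1, 0.4, -2.8]
finger_gap: 0.063
t 14.55 tcp [ 0.5277 -0.1167  0.2276] grip [ 0.5181 -0.1157  0.2436] F [-1.11  0.44 -2.77] M [0.1  0.85 0.07] gap 0.063 z [ 0.513 -0.054 -0.857] y [0.104 0.995 0.   ] q [-0.55  0.3   2.05  0.65  0.37 -2.58]
t: 15.55
tcp_pos: [0.5276, -0.1167, 0.2175]
tool_rot: [0.05, 0.962, -0.014, 0.267]
force: [-2.6, 0.9, -1.9]
finger_gap: 0.059
t 15.55 tcp [ 0.5276 -0.1167  0.2175] grip [ 0.518  -0.1157  0.2335] F [-2.64  0.89 -1.91] M [ 0.1   0.72 -0.01] gap 0.059 z [ 0.513 -0.054 -0.857] y [0.104 0.995 0.   ] q [-0.55  0.32  2.06  0.71  0.35 -2.64]
force: [-1.8, 0.4, -1.5]
force: [-3.3, 0.8, -1.6]
force: [-3.3, 0.6, -1.6]
force: [-1.7, -0.3, -1.8]
t 15.95 tcp [ 0.5275 -0.1166  0.2175] grip [ 0.5179 -0.1156  0.2336] F [-1.72 -0.25 -1.84] M [ 0.06  0.75 -0.06] gap 0.061 z [ 0.512 -0.054 -0.857] y [0.104 0.995 0.   ] q [-0.55  0.32  2.06  0.71  0.35 -2.64]
```

View pics/s12.png

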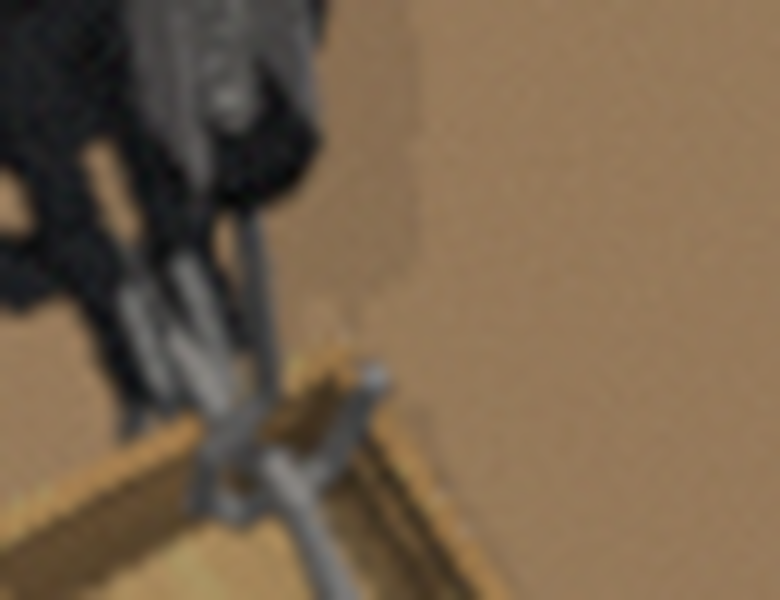

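View pics/t12.png

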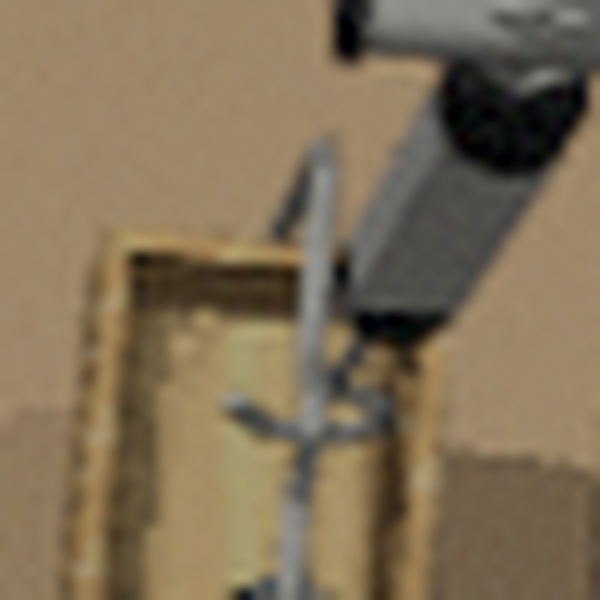

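```bash
for i in 1 2 3; do python3 -m crank '[{"grip":1,"offset":[0.3,0,-0.2],"angular":[0,0,0]},{"grip":1,"offset":[0.6,-0.1,-0.3],"angular":[0,0,0]},{"grip":1,"offset":[0.9,-0.1,-0.5],"angular":[0,0,0]}]' 110|grep force;  python3 -m crank '[{"grip":1,"offset":[0,0,0],"angular":[0,0,0]}]' 110 | grep force; python3 -m crank '[{"grip":1,"offset":[0,0,0],"angular":[0,0,0]}]' 110 | grep force;done
python3 look.py 13
```

```text
force: [-2.5, -0.4, -1.9]
force: [-2.1, 0.2, -1.7]
force: [-1.4, -1.0, -1.5]
force: [0.3, 1.5, -2.3]
force: [-0.9, 1.3, -1.4]
force: [-0.6, 0.7, -1.5]
force: [2.7, 1.8, -1.3]
force: [2.7, 1.2, -1.6]
force: [3.0, 2.5, -1.3]
t 17.6 tcp [ 0.5249 -0.1168  0.2177] grip [ 0.5153 -0.1158  0.2337] F [ 3.02  2.51 -1.35] M [0.21 0.12 0.34] gap 0.066 z [ 0.513 -0.054 -0.857] y [ 0.104  0.995 -0.   ] q [-0.56  0.31  2.06  0.72  0.35 -2.65]
```

View pics/s13.png

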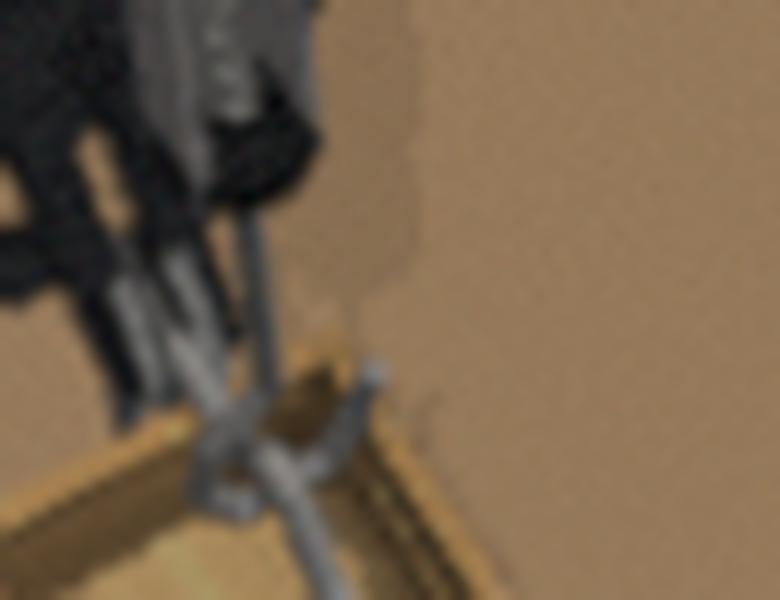

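```bash
python3 -m crank '[{"grip":1,"offset":[-0.3,0,0.2],"angular":[0,0,0]},{"grip":1,"offset":[-0.6,0.1,0.4],"angular":[0,0,0]},{"grip":1,"offset":[-1,0.1,0.6],"angular":[0,0,0]}]' 110|grep force; for i in 1 2 3; do python3 -m crank '[{"grip":1,"offset":[0,0,0],"angular":[0,0,0]}]' 110 | grep force;done; python3 -c "
from h import *
stat()"
```

```text
force: [-0.7, -0.3, -1.8]
force: [0.0, -1.0, -1.4]
force: [-0.9, -0.8, -2.3]
force: [-0.5, -0.2, -2.8]
t 18.35 tcp [ 0.5251 -0.1166  0.2171] grip [ 0.5156 -0.1156  0.2332] F [-0.47 -0.21 -2.75] M [-0.04  0.7  -0.09] gap 0.063 z [ 0.512 -0.053 -0.857] y [0.105 0.995 0.   ] q [-0.55  0.31  2.06  0.71  0.35 -2.65]
```

```bash
python3 -m crank '[{"grip":1,"offset":[0.4,0,0.7],"angular":[0,0,0]},{"grip":1,"offset":[0.8,0,1.4],"angular":[0,0,0]},{"grip":1,"offset":[1.2,0,2.1],"angular":[0,0,0]},{"grip":1,"offset":[1.6,0,2.8],"angular":[0,0,0]},{"grip":1,"offset":[2,0,3.4],"angular":[0,0,0]},{"grip":1,"offset":[2.4,0,4.1],"angular":[0,0,0]},{"grip":1,"offset":[2.8,0,4.8],"angular":[0,0,0]},{"grip":1,"offset":[3.2,0,5.4],"angular":[0,0,0]},{"grip":1,"offset":[3.6,0,6],"angular":[0,0,0]},{"grip":1,"offset":[4.1,0,6.8],"angular":[0,0,0]}]' 110|grep force; for i in 1 2 3 4; do python3 -m crank '[{"grip":1,"offset":[0,0,0],"angular":[0,0,0]}]' 110 | grep force;done; python3 look.py 14
```

```text
force: [-4.1, -1.1, -0.7]
force: [-5.2, -1.0, -1.0]
force: [-4.2, -1.4, -0.5]
force: [-4.6, -1.5, -0.7]
force: [-4.8, -1.0, -1.4]
t 19.75 tcp [ 0.5255 -0.1165  0.2095] grip [ 0.5159 -0.1155  0.2255] F [-4.8  -0.95 -1.35] M [-0.08  0.91 -0.21] gap 0.065 z [ 0.512 -0.053 -0.857] y [0.104 0.995 0.   ] q [-0.55  0.33  2.07  0.76  0.33 -2.7 ]
```

View pics/s14.png

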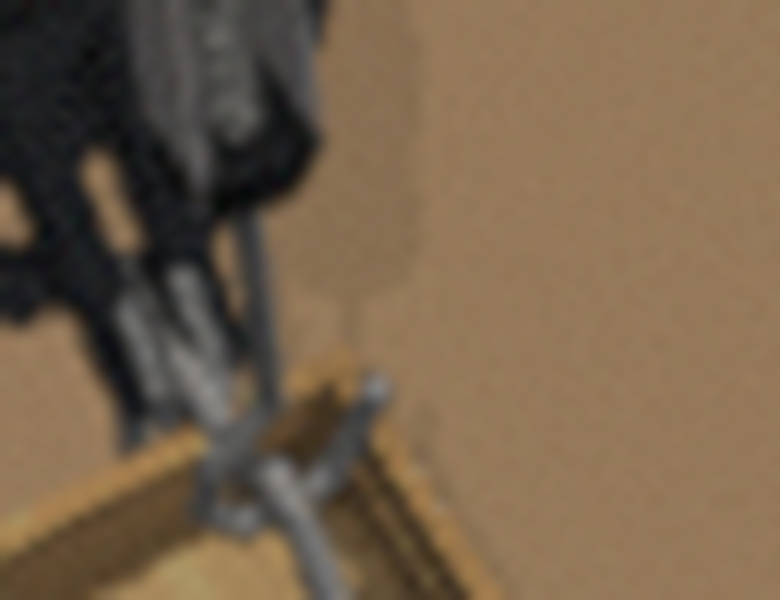

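View pics/t14.png

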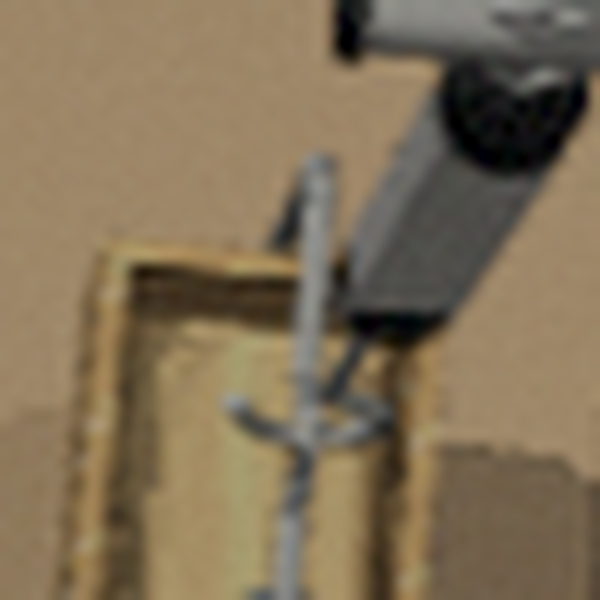

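View pics/w14.png

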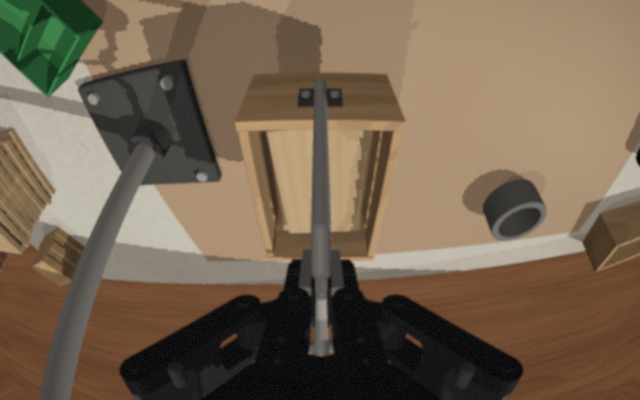

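View pics/scene14.png

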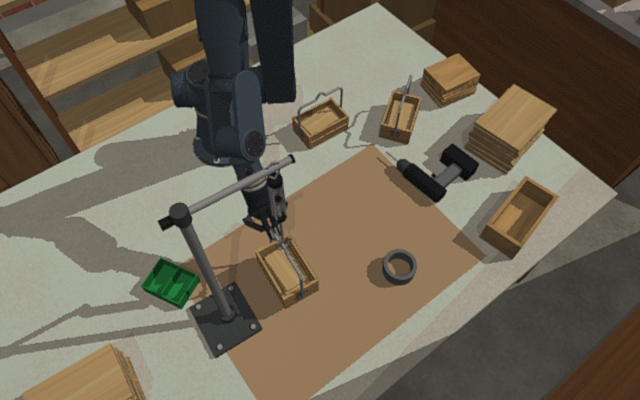

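Run:
```python
import cv2
from tri2 import *
im=cv2.imread("pics/scene14.png"); a=cv2.resize(im[225:255,265:305],None,fx=16,fy=16,interpolation=cv2.INTER_CUBIC)
im=cv2.imread("pics/top14.png"); b=cv2.resize(im[152:182,370:400],None,fx=16,fy=16,interpolation=cv2.INTER_CUBIC)
cv2.imwrite("pics/z14.png",cv2.resize(np.hstack([a,b]),(790,338)) if 0 else np.hstack([a[:, :400],b[:,:400]]))
print("tip",tri([("scene",S(375,388)),("top",T(235,402))]))
q=np.array([.5735,-.119,.289]); c,s=np.cos(np.radians(-4.1)),np.sin(np.radians(-4.1))
for d in (.040,.044,.048):
  for n,dy,z in (("tip",.024,.0225),("seat",0,0),("crook",0,-.0078)):
    p=q+[-s*dy,c*dy,z-d]; print(d,n,((proj("scene",p)+.5-1/32-[265,225])*16).round(),((proj("top",p)+.5-1/32-[370,152])*16+[400,0]).round())
  for x in (-.02,-.004,.004,.02):
    p=q+[x,-.1*x,-d-(.02 if abs(x)>.01 else 0)]; print("  bail",x,((proj("scene",p)+.5-1/32-[265,225])*16).round(),((proj("top",p)+.5-1/32-[370,152])*16+[400,0]).round())
```

```text
tip (array([ 0.57570974, -0.09533083,  0.27088431]), array([-0.13398977,  0.01530662, -0.15542937, -0.08770041]))
0.04 tip [417. 193.] [470. 184.]
0.04 seat [297. 328.] [568. 218.]
0.04 crook [300. 349.] [562. 226.]
  bail -0.02 [245. 288.] [547. 329.]
  bail -0.004 [285. 309.] [566. 236.]
  bail 0.004 [309. 348.] [569. 200.]
  bail 0.02 [365. 478.] [561. 151.]
0.044 tip [419. 204.] [468. 189.]
0.044 seat [298. 339.] [565. 222.]
0.044 crook [301. 360.] [560. 231.]
  bail -0.02 [246. 299.] [544. 333.]
  bail -0.004 [286. 320.] [563. 240.]
  bail 0.004 [311. 358.] [566. 204.]
  bail 0.02 [366. 488.] [559. 155.]
0.048 tip [420. 215.] [465. 194.]
0.048 seat [300. 350.] [562. 226.]
0.048 crook [303. 371.] [557. 235.]
  bail -0.02 [248. 309.] [542. 337.]
  bail -0.004 [288. 331.] [561. 244.]
  bail 0.004 [312. 369.] [564. 209.]
  bail 0.02 [367. 498.] [556. 160.]
```

View pics/z14.png

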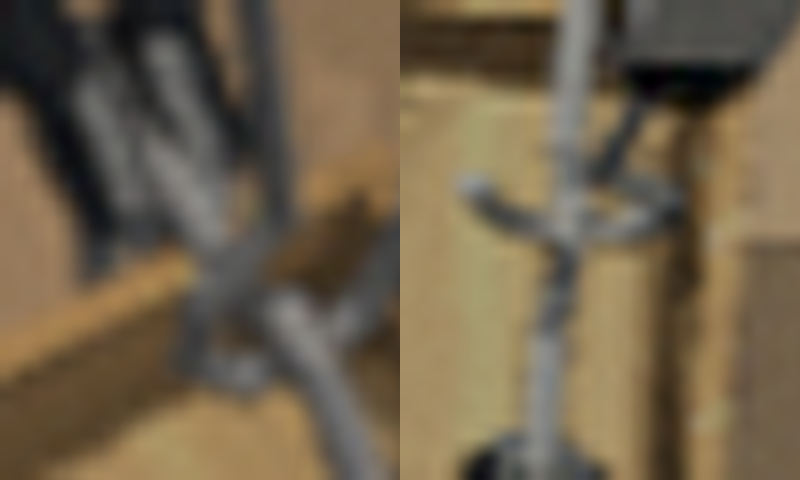

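```bash
python3 -m crank '[{"grip":1,"offset":[0.3,-0.1,-0.2],"angular":[0,0,0]},{"grip":1,"offset":[0.6,-0.2,-0.3],"angular":[0,0,0]},{"grip":1,"offset":[0.9,-0.3,-0.5],"angular":[0,0,0]},{"grip":1,"offset":[1.2,-0.4,-0.7],"angular":[0,0,0]},{"grip":1,"offset":[1.5,-0.5,-0.9],"angular":[0,0,0]}]' 110|grep force; for i in 1 2 3 4; do python3 -m crank '[{"grip":1,"offset":[0,0,0],"angular":[0,0,0]}]' 110 | grep force;done; python3 look.py 15
python3 - <<'E'
import cv2,numpy as np
a=cv2.imread("pics/wrist3.png");b=cv2.imread("pics/wrist15.png")
f=lambda im:cv2.resize(im[60:270,220:420],None,fx=2,fy=2.8,interpolation=cv2.INTER_CUBIC)
cv2.imwrite("pics/w315.png",np.hstack([f(a),f(b)]))
E
```

```text
force: [3.9, 2.7, -0.4]
force: [4.8, 1.9, -1.7]
force: [4.1, 2.0, -0.9]
force: [4.8, 3.4, -0.7]
force: [3.4, 2.8, -1.4]
t 20.8 tcp [ 0.5248 -0.1172  0.2101] grip [ 0.5152 -0.1162  0.2261] F [ 3.39  2.77 -1.38] M [ 0.37 -0.13  0.44] gap 0.064 z [ 0.514 -0.054 -0.856] y [ 0.104  0.995 -0.   ] q [-0.56  0.33  2.07  0.77  0.33 -2.71]
```

View pics/w315.png

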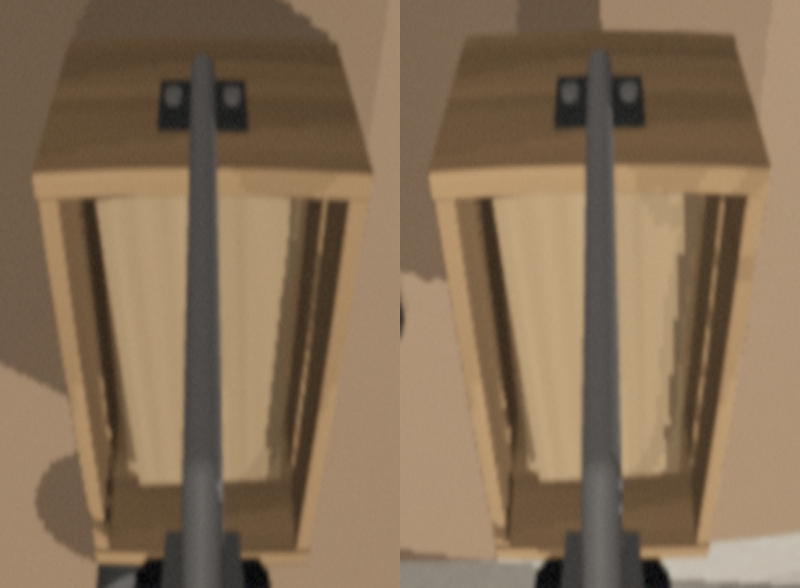

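```bash
python3 -m crank '[{"grip":1,"offset":[-0.4,0.1,0.2],"angular":[0,0,0]},{"grip":1,"offset":[-0.8,0.2,0.5],"angular":[0,0,0]},{"grip":1,"offset":[-0.4,0.2,1.1],"angular":[0,0,0]},{"grip":1,"offset":[0,0.2,1.8],"angular":[0,0,0]},{"grip":1,"offset":[0.4,0.2,2.5],"angular":[0,0,0]},{"grip":1,"offset":[0.8,0.2,3.1],"angular":[0,0,0]},{"grip":1,"offset":[1.1,0.2,3.6],"angular":[0,0,0]},{"grip":1,"offset":[1.3,0.2,4],"angular":[0,0,0]}]' 110|grep force; for i in 1 2 3 4 5 6; do python3 -m crank '[{"grip":1,"offset":[0,0,0],"angular":[0,0,0]}]' 110 | grep force;done; python3 look.py 16
```

```text
force: [3.2, 0.9, -0.5]
force: [4.4, 1.1, -0.2]
force: [4.1, 0.9, 0.4]
force: [4.2, 0.1, -0.4]
force: [3.4, 0.8, -0.6]
force: [4.0, 1.2, 1.0]
force: [4.4, 0.1, -0.7]
t 22.35 tcp [ 0.5249 -0.117   0.2055] grip [ 0.5153 -0.116   0.2215] F [ 4.36  0.06 -0.65] M [ 0.08 -0.14  0.11] gap 0.063 z [ 0.513 -0.054 -0.857] y [0.105 0.995 0.   ] q [-0.56  0.34  2.08  0.8   0.32 -2.73]
```

View pics/s16.png

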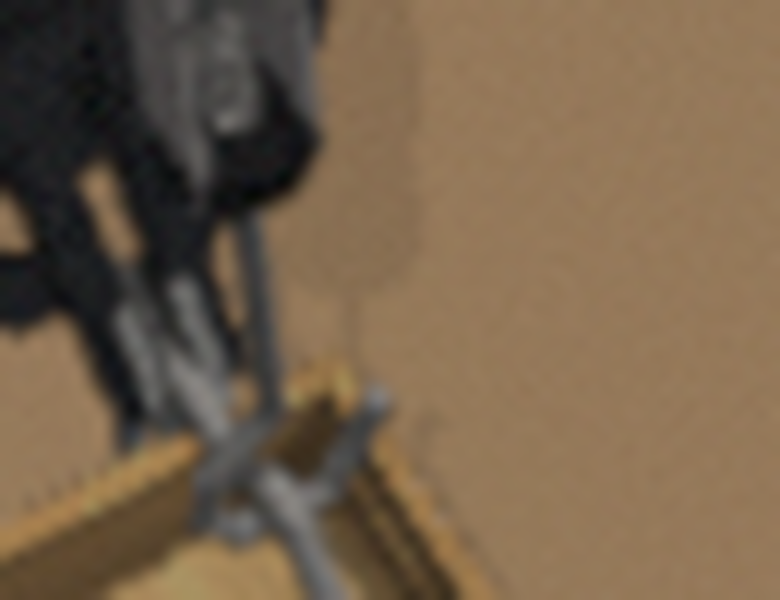

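View pics/t16.png

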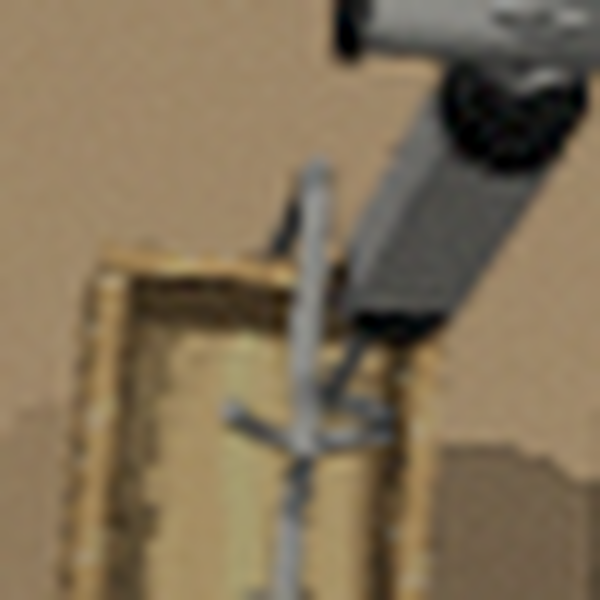

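```bash
python3 -m crank '[{"grip":1,"offset":[-0.2,0,0.1],"angular":[0,0,0]},{"grip":1,"offset":[-0.4,0.1,0.2],"angular":[0,0,0]},{"grip":1,"offset":[-0.6,0.1,0.35],"angular":[0,0,0]}]' 110|grep force; for i in 1 2 3 4 5 6; do python3 -m crank '[{"grip":1,"offset":[0,0,0],"angular":[0,0,0]}]' 110 | grep force;done; python3 -c "
from h import *
stat()"
```

```text
force: [0.9, -0.2, -0.5]
force: [1.5, -0.0, -0.2]
force: [1.0, -0.3, -0.2]
force: [1.3, -0.8, 0.1]
force: [-0.3, -0.7, -0.2]
force: [-0.4, -0.7, -0.9]
force: [-0.1, -0.3, 0.0]
t 23.4 tcp [ 0.5252 -0.1167  0.2052] grip [ 0.5156 -0.1157  0.2212] F [-0.14 -0.29  0.01] M [-0.06  0.4  -0.16] gap 0.062 z [ 0.512 -0.053 -0.857] y [0.104 0.995 0.   ] q [-0.56  0.34  2.08  0.79  0.32 -2.73]
```

```bash
python3 look.py 17; for i in 1 2 3 4 5 6 7; do python3 -m crank '[{"grip":1,"offset":[0,0,0],"angular":[0,0,0]}]' 110 >/dev/null; python3 -c "
from h import *
from station import manip
s=manip.sense();print(s['force'].round(2),s['ft_torque'].round(2))"; done
python3 - <<'E'
from tri2 import *
import cv2
print("tip16",tri([("scene",S(376,402)),("top",T(235,412))]))
a=cv2.imread("pics/s17.png")[330:530,250:450]; b=cv2.imread("pics/t17.png")[330:530,150:350]
cv2.imwrite("pics/z17.png",cv2.resize(np.hstack([a,b]),None,fx=2,fy=2))
E
```

```text
t 23.4 tcp [ 0.5252 -0.1167  0.2052] grip [ 0.5156 -0.1157  0.2212] F [-0.14 -0.29  0.01] M [-0.06  0.4  -0.16] gap 0.062 z [ 0.512 -0.053 -0.857] y [0.104 0.995 0.   ] q [-0.56  0.34  2.08  0.79  0.32 -2.73]
[-0.53 -1.54 -0.81] [-0.11  0.4  -0.14]
[-1.55 -1.2  -0.16] [-0.06  0.44 -0.12]
[-0.56 -0.76 -0.65] [-0.09  0.48 -0.14]
[-1.54 -0.56  0.64] [-0.1   0.5  -0.21]
[-2.04 -1.63 -0.16] [-0.07  0.52 -0.2 ]
[-2.25 -1.17 -0.8 ] [-0.08  0.47 -0.16]
[-2.36 -1.97 -0.21] [-0.07  0.53 -0.15]
tip16 (array([ 0.5750729 , -0.09558791,  0.26345074]), array([-0.31170929,  0.03554187, -0.36182433, -0.20410579]))
```

View pics/z17.png

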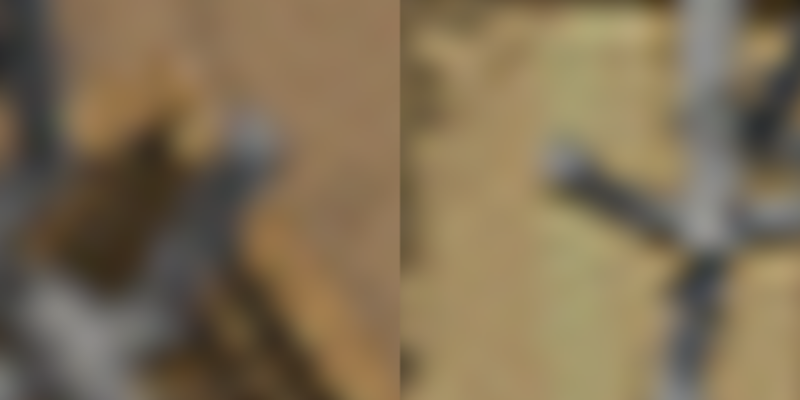

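```bash
python3 -m crank '[{"grip":1,"offset":[0.2,0,0.1],"angular":[0,0,0]},{"grip":1,"offset":[0.5,-0.1,0.2],"angular":[0,0,0]},{"grip":1,"offset":[0.5,-0.1,0.2],"angular":[0,0,0]}]' 110; for i in 1 2 3; do python3 -m crank '[{"grip":1,"offset":[0,0,0],"angular":[0,0,0]},{"grip":1,"offset":[0,0,0],"angular":[0,0,0]}]' 20 |grep force; done; python3 -c "
from h import *
stat()"
```

```text
t: 24.55
tcp_pos: [0.5252, -0.1167, 0.205]
tool_rot: [0.05, 0.962, -0.014, 0.267]
force: [-0.8, -0.5, -1.1]
finger_gap: 0.058
force: [0.8, -0.8, -0.5]
force: [-0.2, -0.2, -0.5]
force: [-0.4, 1.2, -0.6]
t 25.15 tcp [ 0.5251 -0.1167  0.205 ] grip [ 0.5156 -0.1158  0.221 ] F [-0.35  1.2  -0.63] M [0.1  0.27 0.05] gap 0.062 z [ 0.512 -0.053 -0.857] y [0.104 0.995 0.   ] q [-0.56  0.34  2.08  0.8   0.32 -2.74]
```

```bash
python3 -m crank '[{"grip":1,"offset":[0.2,0,0.4],"angular":[0,0,0]},{"grip":1,"offset":[0.5,0,0.9],"angular":[0,0,0]}]' 20|grep force; for i in 1 2 3 4 5; do python3 -m crank '[{"grip":1,"offset":[0,0,0],"angular":[0,0,0]}]' 20 |grep force; done; python3 -c "
from h import *
stat()"
```

```text
force: [0.8, 0.7, -0.6]
force: [-0.5, 1.5, -0.1]
force: [1.4, 1.3, 0.4]
force: [0.3, 0.9, -0.1]
force: [0.8, 1.8, 1.2]
force: [1.1, 1.4, 0.6]
t 25.85 tcp [ 0.5251 -0.1168  0.2039] grip [ 0.5156 -0.1158  0.2199] F [1.09 1.39 0.56] M [0.12 0.21 0.12] gap 0.061 z [ 0.512 -0.053 -0.857] y [0.104 0.995 0.   ] q [-0.56  0.34  2.08  0.8   0.32 -2.74]
```

```bash
python3 -m crank '[{"grip":0.96,"offset":[0,0,0],"angular":[0,0,0]},{"grip":0.94,"offset":[0,0,0],"angular":[0,0,0]},{"grip":0.92,"offset":[0,0,0],"angular":[0,0,0]},{"grip":0.9,"offset":[0,0,0],"angular":[0,0,0]},{"grip":0.87,"offset":[0,0,0],"angular":[0,0,0]},{"grip":0.84,"offset":[0,0,0],"angular":[0,0,0]},{"grip":0.8,"offset":[0,0,0],"angular":[0,0,0]},{"grip":0.7,"offset":[0,0,0],"angular":[0,0,0]},{"grip":0.6,"offset":[0,0,0],"angular":[0,0,0]},{"grip":0.5,"offset":[0,0,0],"angular":[0,0,0]}]' 20; python3 look.py 18
```

```text
t: 26.85
tcp_pos: [0.5251, -0.1169, 0.2039]
tool_rot: [0.05, 0.962, -0.014, 0.267]
force: [-0.2, -0.5, -0.7]
finger_gap: 0.5
t 26.85 tcp [ 0.5251 -0.1169  0.2039] grip [ 0.5155 -0.1159  0.2199] F [-0.21 -0.52 -0.68] M [-0.02  0.23 -0.03] gap 0.5 z [ 0.512 -0.054 -0.857] y [0.104 0.995 0.   ] q [-0.56  0.34  2.08  0.8   0.32 -2.74]
```

View pics/s18.png

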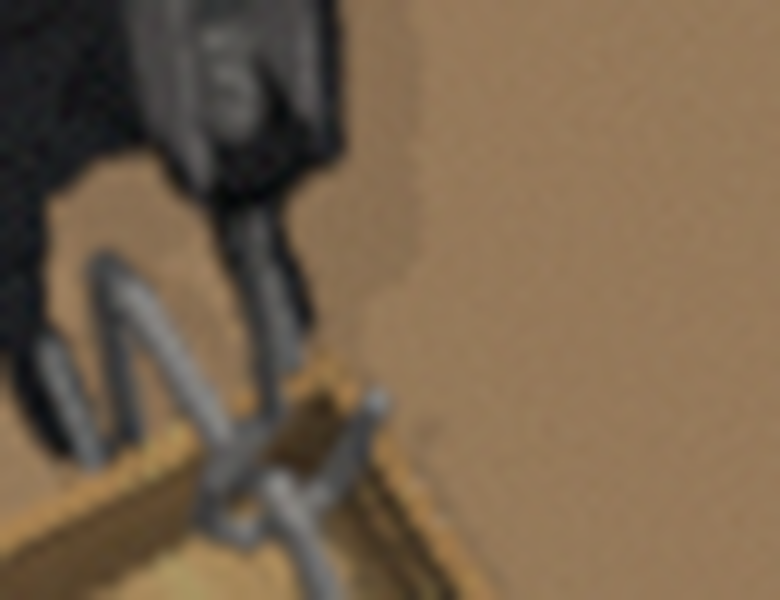

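View pics/w18.png

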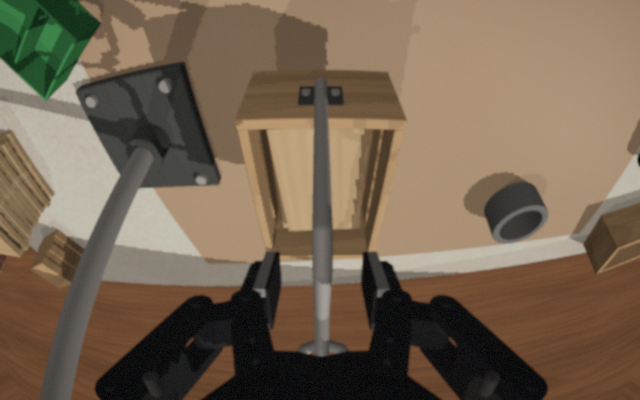

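```bash
python3 -m crank '[{"grip":0.5,"offset":[0,0,-3],"angular":[0,0,0]},{"grip":0.5,"offset":[0,0,-8],"angular":[0,0,0]},{"grip":0.5,"offset":[0,0,-16],"angular":[0,0,0]},{"grip":0.5,"offset":[0,0,-26],"angular":[0,0,0]},{"grip":0.5,"offset":[0,0,-38],"angular":[0,0,0]},{"grip":0.5,"offset":[0,0,-52],"angular":[0,0,0]},{"grip":0.5,"offset":[0,0,-66],"angular":[0,0,0]},{"grip":0.5,"offset":[0,0,-80],"angular":[0,0,0]},{"grip":0.5,"offset":[0,0,-90],"angular":[0,0,0]},{"grip":0.5,"offset":[0,0,-95],"angular":[0,0,0]}]'; python3 look.py 19
python3 -m crank '[{"grip":0.5,"offset":[0,0,0],"angular":[0,0,0]},{"grip":0.5,"offset":[0,0,0],"angular":[0,0,0]},{"grip":0.5,"offset":[0,0,0],"angular":[0,0,0]}]'; python3 look.py 20
python3 - <<'E'
import cv2
import numpy as np
for n in("s","t"):
    a=cv2.imread(f"pics/{n}19.png").astype(int);b=cv2.imread(f"pics/{n}20.png").astype(int);print(n,abs(a-b).mean(),abs(a-b).max())
E
```

```text
t: 28.0
tcp_pos: [0.4761, -0.1118, 0.2863]
tool_rot: [0.05, 0.962, -0.014, 0.268]
force: [0.2, 0.2, -0.2]
finger_gap: 0.498
t 28.0 tcp [ 0.4761 -0.1118  0.2863] grip [ 0.4665 -0.1108  0.3023] F [ 0.19  0.18 -0.16] M [-0.05  0.22  0.01] gap 0.498 z [ 0.513 -0.054 -0.856] y [ 0.104  0.995 -0.001] q [-0.62  0.11  2.07  0.52  0.54 -2.48]
t: 28.45
tcp_pos: [0.4764, -0.1117, 0.2848]
tool_rot: [0.05, 0.962, -0.014, 0.267]
force: [-0.5, 0.2, -0.1]
finger_gap: 0.5
t 28.45 tcp [ 0.4764 -0.1117  0.2848] grip [ 0.4669 -0.1107  0.3008] F [-0.55  0.22 -0.08] M [ 0.02  0.26 -0.05] gap 0.5 z [ 0.512 -0.053 -0.858] y [0.104 0.995 0.001] q [-0.62  0.11  2.07  0.52  0.54 -2.48]
s 1.6875377492877492 41
t 2.2843805555555554 39
```

View pics/scene20.png

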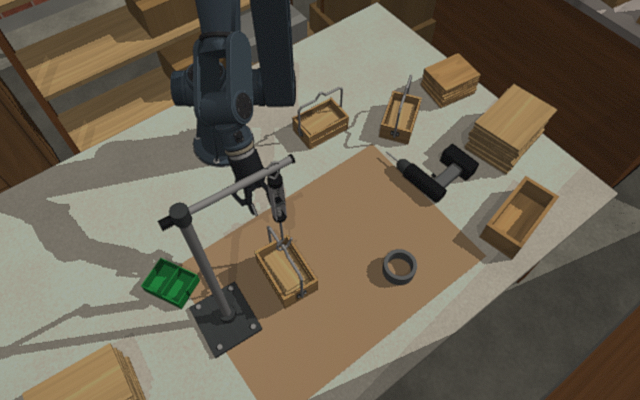

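View pics/s20.png

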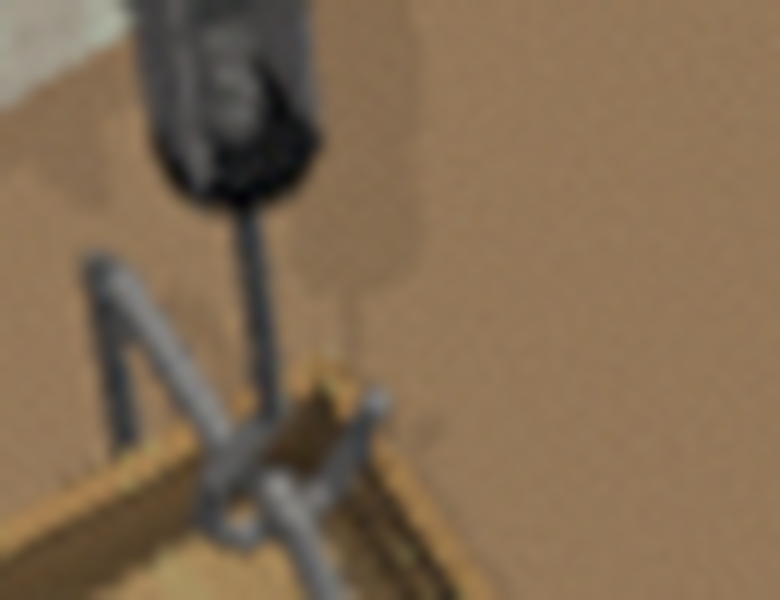

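View pics/w20.png

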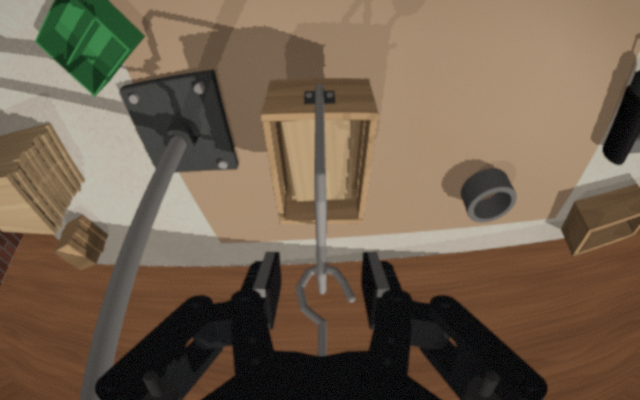

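```bash
for i in 1 2 3 4; do python3 -m crank '[{"grip":0.5,"offset":[0,0,0],"angular":[0,0,0]},{"grip":0.5,"offset":[0,0,0],"angular":[0,0,0]},{"grip":0.5,"offset":[0,0,0],"angular":[0,0,0]},{"grip":0.5,"offset":[0,0,0],"angular":[0,0,0]},{"grip":0.5,"offset":[0,0,0],"angular":[0,0,0]},{"grip":0.5,"offset":[0,0,0],"angular":[0,0,0]},{"grip":0.5,"offset":[0,0,0],"angular":[0,0,0]},{"grip":0.5,"offset":[0,0,0],"angular":[0,0,0]},{"grip":0.5,"offset":[0,0,0],"angular":[0,0,0]},{"grip":0.5,"offset":[0,0,0],"angular":[0,0,0]}]'>/dev/null; done; python3 look.py 21; python3 look.py 22
python3 - <<'E'
import cv2
import numpy as np
for i,j in((20,21),(21,22)):
  for n in("scene","top","wrist"):
    a=cv2.imread(f"pics/{n}{i}.png");b=cv2.imread(f"pics/{n}{j}.png")
    if n=="scene":a,b=a[205:320,240:330],b[205:320,240:330]
    if n=="top":a,b=a[140:200,350:410],b[140:200,350:410]
    f=lambda x:np.float32(cv2.cvtColor(x,cv2.COLOR_BGR2GRAY)); print(i,j,n,cv2.phaseCorrelate(f(a),f(b)))
E
```

```text
t 32.6 tcp [ 0.4764 -0.1118  0.2853] grip [ 0.4669 -0.1108  0.3013] F [-0.29 -1.12 -0.45] M [0.05 0.24 0.  ] gap 0.502 z [ 0.512 -0.053 -0.857] y [0.104 0.995 0.   ] q [-0.62  0.11  2.07  0.52  0.54 -2.48]
t 32.75 tcp [ 0.4764 -0.1118  0.2853] grip [ 0.4668 -0.1108  0.3014] F [-0.6  -0.24 -0.48] M [0.03 0.29 0.05] gap 0.501 z [ 0.512 -0.053 -0.857] y [0.104 0.995 0.   ] q [-0.62  0.11  2.07  0.52  0.54 -2.48]
20 21 scene ((0.06728588035872463, -0.02184952148823527), 0.9711843588617113)
20 21 top ((0.056314145142213334, 0.054898238849652614), 0.9726381823751662)
20 21 wrist ((0.16993025097974623, -0.2253630636274977), 1.1051378506422043)
21 22 scene ((7.63862832187101e-05, 0.040975949155630076), 0.9755785249780725)
21 22 top ((0.009312417963133868, -0.022543868770338094), 0.983039333290524)
21 22 wrist ((0.007756248446071368, -0.01442564993101314), 1.1203122596740722)
```

View pics/wrist22.png

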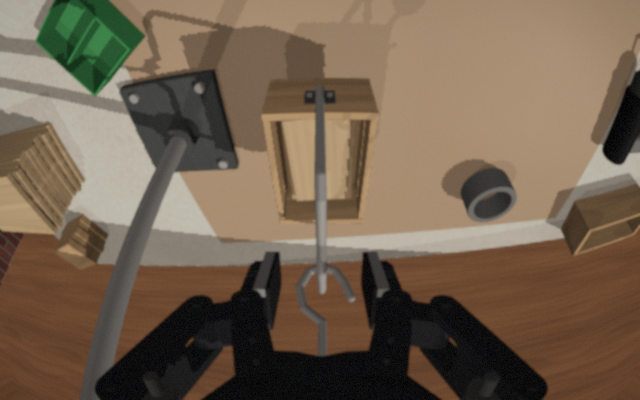

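Everything is still and level, and the gripper is clear of the crate and scale, so I'm handing in.

```bash
python3 -c "
from station import manip
print(manip.sign_off())"
```

```text
the job is handed in; nothing more can be done
None
```

The crate of boards, the look-alike farthest to the robot's right, is hanging by its bail peak in the scale hook. I handed the job in at about 33 s of the 54 s; no verdict was reported.

**What I did:** I pinched the bail at its grip point and lifted the crate. I brought the peak in over the hook tip from +y and eased it down at about 10 mm/s or slower. Just before release the force on the wrist was within about 1 N of zero. I then opened the fingers gradually and backed them about 95 mm away.

**Last checks:**
- **Stillness:** the last pictures, compared over about 0.15 s and 4 s, showed the crate and hook shifting less than 0.1 px in the two fixed cameras. The wrist view shifted up to 0.23 px over the 4 s, and the arm itself moved about 0.5 mm in that time.
- **Level:** compared with the pictures before the lift, the crate was within about 1° of level just before release. It looked level afterwards, but I did not measure it again.
- **Pointer:** it is drawn down about 46 mm, which fits a crate of roughly 0.7 kg.
- **Bystanders:** the tape, tray and drill look unmoved in the pictures.

**What was uncertain or disagreed:**
- **Sideways force:** the hook is a tight fit inside the peak, so sideways force on the crate reached about 5 N a few times while I eased the weight on. I brought it back to about 1 N before release.
- **Pointer reading:** single picture readings ranged from 41 to 48 mm over the last few millimetres of lowering, so the 46 mm is good only to a couple of millimetres.
- **Sag while carried:** the fixed cameras suggested 5°, but the more consistent wrist view showed about 2°, and I used that.

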